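Clear the door-assembly bench

ROBOT

A 6-joint arm with a two-finger parallel gripper is mounted at the origin on the work surface. World frame = base frame: x ahead of the robot, y to its left, z up, the work surface at z = 0. Lengths are in m, angles in rad, forces in N, time in s.
With the tool pointing down it reaches from about 0.25 to 0.775 m from the base axis. Payload 4 kg.
Tool frame: the origin (TCP) lies midway between the tips of the shut fingers; the grasp point (between the pads) lies 19 mm behind it (grip_point_offset is the distance from the TCP to the grasp point, in m); z points along the fingers, y is the line along which they close (so a half turn about z gives the same grasp; the last joint's range is limited). The gripper opens to 94 mm and grips with 3 to 60 N. Pads are 16 mm wide; open, the fingers measure 119 mm over their backs; the gripper's body (75 mm by 177 mm) begins 78 mm behind the grasp point.
Start: joints at [1.164, 0.087, 1.371, -0, 1.684, -0.103], TCP at [0.165, 0.525, 0.181] pointing down, gripper open.
Joint ranges: [-3.1, 3.1], [-0.76, 2.03], [0.27, 2.55], [-1.08, 4.22], [0.17, 2.65], [-2.57, 2.57]. Speed limits (rad/s): [2.79, 2.79, 3.14, 3.14, 3.14, 3.14].

INTERFACE

Orientations are given as [roll, pitch, yaw] about the fixed x, y, z axes, in that order (R = Rz(yaw) Ry(pitch) Rx(roll)).
In Python, from bench import * gives the robot as it stands.
- The arm moves only by the tool carry_out, never from a script. Its argument "commands" is a list of rows, each a list of 6 numbers: the shift along the tool's x, y, z in m, then the turn, a rotation vector about the tool's x, y, z in rad. In form: [[tx, ty, tz, rx, ry, rz], ...]. A call has exactly 5 rows; each row is the pose to reach, as a shift and turn from the pose commanded when the call began, along the tool's axes at that moment; what a row does not reach only later rows make up. A row lasts 1/10 s, in which the tool goes at most 50 mm and 8.59 degrees, less where a joint would pass 70% of its speed; a pose out of reach is approached as far as the arm can. A call with a gripper value outside its range is refused whole. "jaw" is the opening, from 0 (shut) to 1 (fully open), set as the call begins (left out, the last holds). The fingers move at their own pace and stop on an object; the grip force is fixed at half the most. Time passes only in rows, so rows that repeat a pose let the fingers close, or fill a call up. It gives the time, the measured TCP pose, the force, the opening and the grip force at its end, in the units of the state.
- get_obs(): the state, without advancing time (a new reading comes with each control period).
- snapshot(name): name is "side" or "top" or "wrist"; returns a dict with "img" (400x640x3 uint8, red, green, blue), "range_z" (400x640 float32, m along the optical axis (not along the pixel's ray), 0 where there is no reading), "fx", "fy", "cx", "cy" (pixels), "distortion" ([k1, k2, p1, p2, k3] as OpenCV has them; the pictures are not rectified), "R" (3x3) and "t" (3): a world point X has camera coordinates R X + t. Camera axes: x right, y down, z forward; pixel columns grow to the right and rows downward; lengths in m; the calibration is good to about 2 mm. A picture is of the moment at which its call begins.
- close_job(): hands the job in; it is judged then, once.
The state is a dict: "time": time; "joint_positions": joint angles; "qvel": joint speeds; "joint_torque": joint torques, N m; "tool_pos": TCP position; "ee_rot": TCP orientation; "wrist_force": force on the tool from outside, world axes, zero at the start; "wrist_torque": the same for the moment, N m; "width": finger opening in m; "finger_force": force on a finger pad.
Only numpy, scipy, OpenCV 4.12 (cv2) and the standard library are available. Lean on these libraries where they do the work, as an engineer would, in place of code of your own. Each camera call takes 0.05 s, during which the arm holds its last target. There are 200 camera calls.

TASK

Tidy up this appliance-door bench at the end of the shift: slide the white cover of the blue parts box fully open, put every loose white hinge arm into the open compartment, and only then slide the cover fully shut over them. Also stand every hand driver upright, blade down, in a hole of its own in the grey tool holder, with the handle resting flat on the holder's top (before or after the hinge arms, as you like). Leave the screw tray, the foam block and the jar where they are.

Things in the scene. Friction and masses are not known exactly. Their poses are not given: they have to be found in the camera images.
- box: Blue fixed parts box, 170 (x) by 300 (y) mm, walls 60 mm high; grey guide rails along both long sides rise to 70 mm. Origin: centre of its underside. Its -y half is the open compartment (inside 158 by 144 mm, floor 5 mm up, walls 6 mm); its +y half is a closed store whose flat top is 59 mm up. It turns about z from start to start.
- box_in (a point): Centre of the compartment's inner floor (5 mm above the table, axes as the box); the inside reaches 79 mm to either side in x and 72 mm in y, and is 55 mm deep under the cover.
- cover (a joint): Position of the white flat cover (158 x 150 x 6 mm, underside 60 mm above the table) on its slide along the box's +y: 0 = fully shut over the compartment, 0.145 = fully open, over the store.
- cover_grip (a point): Point on the cover's orange grip bar, which moves with the cover: the bar stands in the middle of the cover, 66 mm long along the box's x, 16 mm thick along the box's y, from 66 to 98 mm above the table; this point is on its centre line, 86 mm above the table. Pinch it from above, fingers closing along the box's y.
- holder: Grey fixed tool holder block, 160 (x) by 56 (y) by 80 mm high, with three round holes 48 mm apart in a row along its x, each 19 mm wide and 72 mm deep. Origin: centre of its underside. It turns about z from start to start.
- holder_hole0 (a point): Centre of the mouth of hole 0 of the tool holder (at its top face, 80 mm up); any hole may be used, one driver in each.
- holder_hole1 (a point): Centre of the mouth of hole 1 of the tool holder (at its top face, 80 mm up); any hole may be used, one driver in each.
- holder_hole2 (a point): Centre of the mouth of hole 2 of the tool holder (at its top face, 80 mm up); any hole may be used, one driver in each.
- hinge1: White hinge arm, a flat bar 88 x 26 x 18 mm with a round eye 30 mm wide centred 44 mm along +x (so it reaches from -44 to +59 mm in x). Lies flat on the table; origin: centre of the bar's underside; its z is up. 120 g. Three or four of them are present in a run.
- hinge2: White hinge arm, a flat bar 88 x 26 x 18 mm with a round eye 30 mm wide centred 44 mm along +x (so it reaches from -44 to +59 mm in x). Lies flat on the table; origin: centre of the bar's underside; its z is up. 120 g. Three or four of them are present in a run.
- hinge3: White hinge arm, a flat bar 88 x 26 x 18 mm with a round eye 30 mm wide centred 44 mm along +x (so it reaches from -44 to +59 mm in x). Lies flat on the table; origin: centre of the bar's underside; its z is up. 120 g. Three or four of them are present in a run.
- hinge4: White hinge arm, a flat bar 88 x 26 x 18 mm with a round eye 30 mm wide centred 44 mm along +x (so it reaches from -44 to +59 mm in x). Lies flat on the table; origin: centre of the bar's underside; its z is up. 120 g. Three or four of them are present in a run.
- driver1: Hand driver lying on the table: square yellow handle 30 x 30 mm, 95 mm long from the shoulder along +x, and a round steel blade 10 mm thick, 65 mm long from the shoulder along -x. Origin: on the axis at the shoulder where blade meets handle (15 mm up when lying). Stood blade down, its +x points up. 160 g, balance point about 40 mm from the shoulder. One or two are present in a run.
- driver2: Hand driver lying on the table: square green handle 30 x 30 mm, 95 mm long from the shoulder along +x, and a round steel blade 10 mm thick, 65 mm long from the shoulder along -x. Origin: on the axis at the shoulder where blade meets handle (15 mm up when lying). Stood blade down, its +x points up. 160 g, balance point about 40 mm from the shoulder. One or two are present in a run.
- screw_tray: Bystander: small open blue tray of screws, 100 x 170 x 45 mm; origin under its centre. Leave it.
- foam: Bystander: white foam block 65 x 60 x 50 mm; origin under its centre. Leave it.
- jar: Bystander: white jar with red cap, 64 mm wide, 85 mm high; origin under its centre. Leave it.

How it is judged:
By the outcome, as a careful person would: the job done as asked, in the order asked, and still so for the second after the job is handed in, with the robot touching nothing.
Of hinge1, hinge2, hinge3, hinge4 only 3 to 4 are there at a start; the rules pass over those that are not, and their reading is None.
Of driver1, driver2 only 1 to 2 are there at a start; the rules pass over those that are not, and their reading is None.
At some moment in a run one of hinge1, hinge2, hinge3, hinge4, driver1, driver2 may be knocked a few centimetres aside while the robot is not near it.
Once in a run the grip may slacken for a moment while it holds something.
It also fails if it takes over 210 s, if anything falls off the work surface, if the arm or the gripper's body presses on something with over 40 N, if the wrist force passes 120 N, or if a joint passes its speed limit or range.

## Working session

There is one attempt and no reset: what is moved stays moved. The work goes in short steps, Python scripts to look and compute and a tool call to move; the robot and the scene stay as the last step left them, time stands still between calls to the robot, and variables do not carry over. Pictures are saved under pics/ and viewed, at most 14 in all, crops included, and the job is handed in when it is done.

Besides the shell and the picture viewer there is one more tool, called after "Emit:" as name([rows], argument=value, ...), one row to a line, values as JSON. carry_out: Moves the arm, as the interface text tells. Its arguments: {"type":"object","properties":{"commands":{"type":"array","items":{"type":"array","items":{"type":"number"}}},"jaw":{"type":"number"}},"required":["commands"]}

```bash
ls; mkdir -p pics; python3 - <<'E'
from bench import *
import cv2,numpy as np
for n in("top","side"):
    s=snapshot(n); cv2.imwrite(f"pics/{n}0.png",s["img"][:,:,::-1]); np.savez(f"{n}0.npz",**s)
    print(n,s["fx"],s["cx"],s["cy"],s["distortion"],(-np.array(s["R"]).T@s["t"]).round(3),np.array(s["R"]).round(3).tolist())
print(get_obs())
E
```

```text
pics
top 506.53453153964034 322.6624918378213 206.00899399800082 [0.01586611 0.         0.         0.         0.        ] [ 0.378 -0.068  1.442] [[0.021, -1.0, 0.012], [-0.989, -0.022, -0.144], [0.145, -0.009, -0.989]]
side 472.25922482169744 320.05351642770603 195.793887620521 [-0.01359066  0.          0.          0.          0.        ] [ 0.148 -1.045  1.018] [[0.924, -0.383, -0.009], [-0.261, -0.61, -0.748], [0.281, 0.693, -0.664]]
{'time': 0.1, 'joint_positions': array([ 1.16387384e+00,  8.78736027e-02,  1.37206476e+00, -3.85456152e-06,
        1.68360030e+00, -1.03085351e-01]), 'qvel': array([-0.00037778, -0.00217439, -0.00377845,  0.00204709,  0.00064747,
       -0.00243548]), 'joint_torque': array([ 2.16299661e-03, -3.41252518e+01, -3.03302264e+01,  7.19180075e-02,
        3.04677850e-02, -8.24221706e-05]), 'tool_pos': array([0.16433836, 0.52431896, 0.18014482]), 'ee_rot': array([-3.13965658e+00, -1.96439063e-04,  2.83775490e+00]), 'wrist_force': array([-0.47728714,  0.27100698, -0.05795326]), 'wrist_torque': array([ 0.07013327, -0.01308057,  0.00341402]), 'finger_force': 0.0, 'width': 0.0943619849064745}
```

View pics/top0.png

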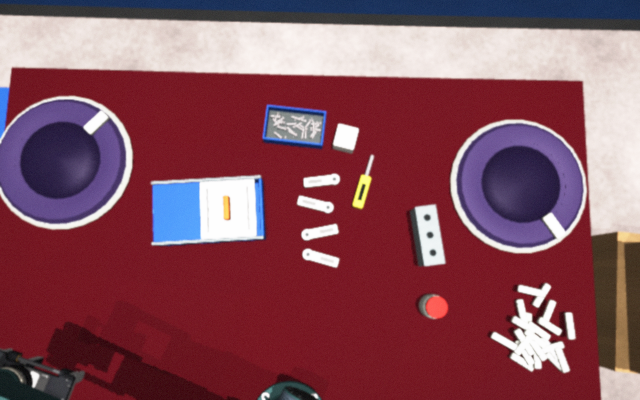

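View pics/side0.png

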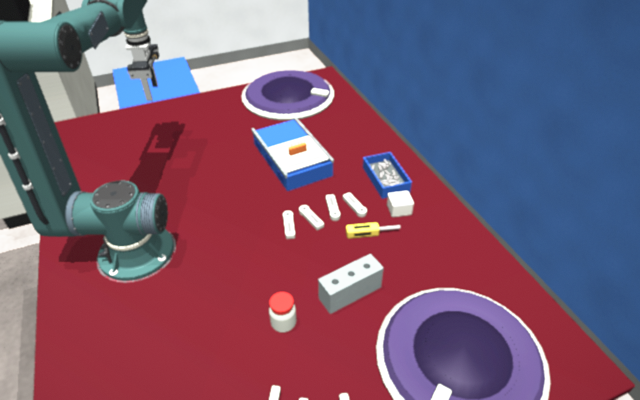

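Top view: the cover is shut, with its grip at (226,208). There are four hinge arms near (322,181), (315,204), (320,232) and (321,258). One yellow driver is at (363,182), handle toward the robot, blade tip at (372,157). The holder is at (427,236), with holes at (426,217), (430,235) and (432,252). The side view agrees.

```bash
cat > h.py <<'E'
import cv2,numpy as np
from scipy.spatial.transform import Rotation as Ro
def K(s): return np.array([[s["fx"],0,s["cx"]],[0,s["fy"],s["cy"]],[0,0,1]],float)
def ray(s,px,z):
    px=np.asarray(px,float).reshape(-1,1,2)
    u=cv2.undistortPoints(px,K(s),np.array(s["distortion"])).reshape(-1,2)
    R=np.array(s["R"]);C=-R.T@np.array(s["t"])
    d=np.c_[u,np.ones(len(u))]@R
    return C+d*((z-C[2])/d[:,2])[:,None]
def blobs(m,lo,hi=1e9):
    c,_=cv2.findContours(m.astype(np.uint8),cv2.RETR_EXTERNAL,cv2.CHAIN_APPROX_NONE)
    return [k for k in c if lo<=cv2.contourArea(k)<=hi]
def rect(s,k,z):
    P=ray(s,k.reshape(-1,2),z)[:,:2]*1000
    (c,wh,a)=cv2.minAreaRect(P.astype(np.float32))
    if wh[0]<wh[1]: wh=wh[::-1];a+=90
    return np.array(c).round(1),np.array(wh).round(1),round((a+90)%180-90,1),P
def masks(s):
    h=cv2.cvtColor(np.ascontiguousarray(s["img"]),cv2.COLOR_RGB2HSV).astype(int);H,S,V=h[...,0],h[...,1],h[...,2]
    return dict(white=(S<60)&(V>170),yellow=(H>22)&(H<35)&(S>120)&(V>100),orange=(H>8)&(H<21)&(S>140)&(V>140),
      green=(H>40)&(H<85)&(S>100),blue=(H>100)&(H<125)&(S>120)&(V>90),grey=(S<50)&(V>60)&(V<190),dark=(V<60),steel=(S<50)&(V>80))
E
cat > m.py <<'E'
from h import *
import sys
s=dict(np.load(sys.argv[1])); m=masks(s)
def show(n,z,lo,hi,box):
    k0=np.zeros((400,640),bool);k0[box[1]:box[3],box[0]:box[2]]=1
    for k in blobs(m[n]&k0,lo,hi):
        c,wh,a,P=rect(s,k,z); print(n,k.reshape(-1,2).mean(0).round(),c,wh,a,P.mean(0).round(1))
show("white",.018,80,900,(285,165,348,280))
show("yellow",.03,50,900,(340,140,400,220)); show("steel",.015,15,200,(358,148,385,185))
show("orange",.098,20,400,(200,180,250,230)); show("white",.066,1000,9999,(150,165,270,250))
show("blue",.06,500,9999,(140,165,280,255))
show("steel",.08,500,4000,(400,195,450,275)); show("dark",.08,8,100,(410,205,445,268))
k=s["range_z"]
for p in [(226,208),(240,190),(180,210),(325,181),(363,190),(427,226),(330,215)]:
    z=k[p[1],p[0]];u=cv2.undistortPoints(np.array([[p]],float),K(s),s["distortion"])[0,0]
    print(p,(s["R"].T@(np.r_[u,1]*z-s["t"])).round(3))
E
python3 m.py top0.npz
```

```text
white [321. 258.] [440.5 -76.5] [104.5  30.6] 76.2 [439.6 -78. ]
white [320. 231.] [512.3 -72.9] [105.2  30.8] -78.6 [513.2 -74.3]
white [315. 204.] [590.9 -58.9] [105.5  31.2] 78.1 [591.8 -57.5]
white [321. 180.] [660.7 -74.6] [104.3  30.3] -83.4 [660.3 -73.8]
yellow [362. 189.] [ 629.3 -189.1] [96.6 31.4] -15.8 [ 634.5 -190.9]
steel [369. 165.] [ 709.  -211.8] [61.7 10.9] -17.5 [ 709.  -211.7]
white [206. 210.] [562.5 238. ] [301.1 176.1] -85.3 [561.6 237.2]
blue [176. 211.] [556.1 322. ] [158.5 127. ] 5.0 [556.  321.7]
steel [429. 235.] [ 505.3 -368.9] [162.  61.] 8.7 [ 504.2 -369.2]
(226, 208) [0.562 0.177 0.105]
(240, 190) [0.618 0.148 0.066]
(180, 210) [0.561 0.312 0.056]
(325, 181) [ 0.658 -0.086  0.019]
(363, 190) [ 0.632 -0.193  0.035]
(427, 226) [ 0.529 -0.365  0.073]
(330, 215) [ 0.563 -0.102 -0.002]
```

```bash
python3 - <<'E'
import cv2
i=cv2.imread("pics/top0.png")
cv2.imwrite("pics/top0c.png",cv2.resize(i[140:275,145:450],None,fx=2.6,fy=2.6,interpolation=cv2.INTER_CUBIC))
E
```

```text
(no output)
```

View pics/top0c.png

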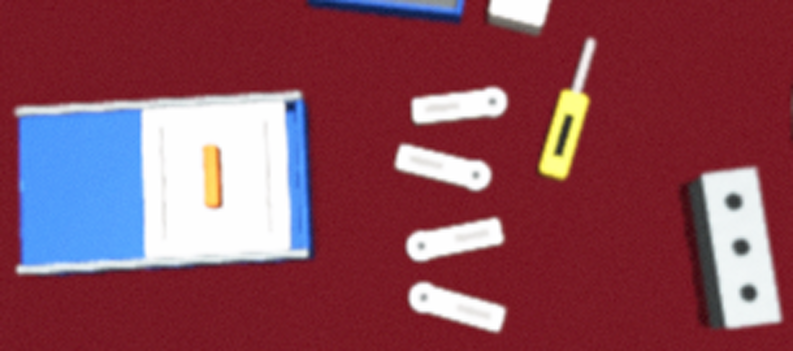

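The enlarged top view confirms the layout. The cover looks slightly open already, with a dark gap at crop (295,105). Hinge eyes and holes are clear, with the holes at crop (734,201), (741,246) and (749,293).

```bash
cat > plan.py <<'E'
# plan(list of (x,y,z,yaw_deg[,tilt])) mm -> one row per call (repeat 5x), relative to previous commanded pose
from h import *
from bench import get_obs
def R_of(yaw): return Ro.from_euler("xyz",[np.pi,0,np.radians(yaw)])
def plan(wps,start=None):
    o=get_obs(); p=np.array(o["tool_pos"]) ; R=Ro.from_euler("xyz",o["ee_rot"])
    print("at",(p*1000).round(1),np.degrees(o["ee_rot"]).round(1),"F",np.round(o["wrist_force"],1),"w",round(o["width"]*1000,1),"t",round(o["time"],2))
    for w in wps:
        T=np.array(w[:3])/1000; RT=w[3] if isinstance(w[3],Ro) else R_of(w[3])
        d0=np.linalg.norm(T-p); a0=np.degrees((R.inv()*RT).magnitude())
        n=int(max(1,np.ceil(d0/.22),np.ceil(a0/40)))
        p0,R0=p,R; rv=(RT*R0.inv()).as_rotvec()
        for i in range(1,n+1):
            pt=p0+(T-p0)*i/n; Rt=Ro.from_rotvec(rv*i/n)*R0
            c=np.r_[R.inv().apply(pt-p).round(4),(R.inv()*Rt).as_rotvec().round(3)]
            c[:3]=(c[:3]*2000).round()/2000
            print(w[:3],i,"/",n,(c+0).tolist())
            p=p+R.apply(c[:3]);R=R*Ro.from_rotvec(c[3:])
E
python3 - <<'E'
from plan import *
s=dict(np.load("top0.npz"))
h=cv2.cvtColor(s["img"],cv2.COLOR_RGB2HSV); print(h[208,226],s["img"][208,226],s["img"][235,430])
m=(h[...,1]>120)&(h[...,0]>8)&(h[...,0]<30)&(h[...,2]>120); m[:,260:]=0;m[:170]=0;m[250:]=0;m[:,:195]=0
for k in blobs(m,20): print(rect(s,k,.098)[:3])
print("bar",ray(s,[(226.3,207.7)],.098)*1000)
hl=[]
for p in [(427.3,217.3),(430,234.6),(433.1,252.7)]:
    x,y=map(round,p); w=255-s["img"][y-5:y+6,x-5:x+6].mean(2); w=np.clip(w-130,0,None)
    ys,xs=np.mgrid[y-5:y+6,x-5:x+6]; c=((w*xs).sum()/w.sum(),(w*ys).sum()/w.sum()); hl.append(ray(s,[c],.08)[0]*1000)
hl=np.array(hl);print("holes",hl.round(1),np.linalg.norm(np.diff(hl,axis=0),axis=1))
# cover edges: white cover along box x mid columns
print("cover row",[int(v) for v in s["img"][225,195:270,0]])
plan([(300,420,181,175),(562,177,140,184.7),(562,177,72,184.7)])
E
```

```text
[ 23 151 253] [253 219 103] [58 63 63]
(array([564.6, 177.1]), array([62.3, 13.3]), 2.8)
bar [[563.90916883 177.56851057  98.        ]]
holes [[ 552.9 -363.4   80. ]
 [ 505.5 -370.6   80. ]
 [ 458.1 -377.9   80. ]] [47.98159849 47.9629025 ]
cover row [88, 87, 87, 87, 91, 175, 251, 254, 254, 254, 254, 253, 242, 234, 252, 254, 254, 254, 254, 254, 254, 254, 254, 254, 254, 254, 254, 254, 254, 254, 254, 254, 254, 254, 254, 254, 254, 254, 254, 254, 254, 254, 254, 254, 254, 254, 254, 254, 254, 254, 254, 254, 253, 245, 246, 253, 254, 254, 254, 254, 252, 202, 108, 81, 77, 67, 85, 81, 51, 41, 76, 102, 119, 119, 122]
at [164.3 524.3 180.1] [-179.9   -0.   162.6] F [-0.5  0.3 -0.1] w 94.4 t 0.1
(300, 420, 181) 1 / 1 [-0.1605, -0.059, -0.001, -0.002, 0.0, -0.217]
(562, 177, 140) 1 / 2 [-0.141, -0.1095, 0.0205, 0.0, 0.0, -0.084]
(562, 177, 140) 2 / 2 [-0.1315, -0.1215, 0.0205, 0.0, 0.0, -0.085]
(562, 177, 72) 1 / 1 [0.0, 0.0, 0.068, 0.0, 0.0, 0.0]
```

Emit:
carry_out([
  [-0.04,-0.015,0,0,0,-0.054],
  [-0.08,-0.03,0,0,0,-0.108],
  [-0.12,-0.045,0,0,0,-0.162],
  [-0.16,-0.059,-0.001,0,0,-0.217],
  [-0.1605,-0.059,-0.001,-0.002,0,-0.217],
], jaw=0.6)

```text
time: 0.6
tool_pos: [0.3034, 0.4176, 0.1817]
ee_rot: [3.141, 0.001, 3.049]
wrist_force: [0.8, 0.3, -0.2]
width: 0.058
finger_force: 0.0
```

Emit:
carry_out([
  [-0.035,-0.027,0.005,0,0,-0.02],
  [-0.07,-0.054,0.01,0,0,-0.04],
  [-0.105,-0.081,0.015,0,0,-0.06],
  [-0.141,-0.1095,0.0205,0,0,-0.084],
  [-0.141,-0.1095,0.0205,0,0,-0.084],
])

```text
time: 1.1
tool_pos: [0.4332, 0.2958, 0.1597]
ee_rot: [-3.141, -0.001, 3.132]
wrist_force: [-1.2, 0.5, -0.0]
width: 0.0567
finger_force: 0.0
```

Emit:
carry_out([
  [-0.033,-0.03,0.005,0,0,-0.02],
  [-0.066,-0.06,0.01,0,0,-0.04],
  [-0.1,-0.09,0.015,0,0,-0.06],
  [-0.1315,-0.1215,0.0205,0,0,-0.085],
  [-0.1315,-0.1215,0.0205,0,0,-0.085],
])

```text
time: 1.6
tool_pos: [0.5638, 0.1748, 0.1387]
ee_rot: [3.141, -0.002, -3.064]
wrist_force: [0.6, 0.9, -0.3]
width: 0.0567
finger_force: 0.0
```

```bash
python3 - <<'E'
from plan import *
from bench import *
s=snapshot("wrist"); cv2.imwrite("pics/w1.png",s["img"][:,:,::-1])
plan([(564,177.3,72,184.7)])
E
```

```text
at [562.3 177.  139.3] [ 1.799e+02 -1.000e-01 -1.755e+02] F [-0.7  0.8  0.2] w 56.3 t 1.65
(564, 177.3, 72) 1 / 1 [-0.002, 0.0, 0.0675, 0.002, -0.002, -0.003]
```

View pics/w1.png

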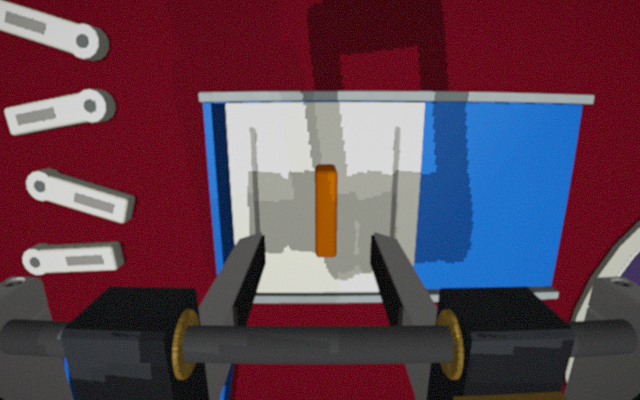

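The wrist view shows the orange bar at (326,210), centred between the fingers (about column 320) and square to the tool. I'll descend, grip and slide along tool +y.

Emit:
carry_out([
  [-0.001,0,0.02,0,0,0],
  [-0.002,0,0.04,0,0,0],
  [-0.002,0,0.06,0,0,0],
  [-0.002,0,0.0675,0.002,-0.002,0],
  [-0.002,0,0.0675,0.002,-0.002,0],
])

```text
time: 2.15
tool_pos: [0.5622, 0.1793, 0.0722]
ee_rot: [3.141, -0.0, -3.058]
wrist_force: [0.0, 1.4, 0.3]
width: 0.0558
finger_force: 0.0
```

Emit:
carry_out([
  [0,0,0,0,0,0],
  [0,0,0,0,0,0],
  [0,0,0,0,0,0],
  [0,0,0,0,0,0],
  [0,0,0,0,0,0],
], jaw=0)

```text
time: 2.65
tool_pos: [0.5645, 0.178, 0.0738]
ee_rot: [3.141, 0.003, -3.06]
wrist_force: [-0.4, 2.5, 2.9]
width: 0.0199
finger_force: 1.6
```

Emit:
carry_out([
  [0,0.01,0,0,0,0],
  [0,0.022,0,0,0,0],
  [0,0.036,0,0,0,0],
  [0,0.05,0,0,0,0],
  [0,0.06,0,0,0,0],
])

```text
time: 3.15
tool_pos: [0.5587, 0.2395, 0.0729]
ee_rot: [3.141, 0.002, -3.058]
wrist_force: [0.5, 0.5, -0.1]
width: 0.0005
finger_force: 0.0
```

Emit:
carry_out([
  [0,0.012,0,0,0,0],
  [0,0.025,0,0,0,0],
  [0,0.04,0,0,0,0],
  [0,0.052,0,0,0,0],
  [0,0.06,0,0,0,0],
])

```text
time: 3.65
tool_pos: [0.5542, 0.2987, 0.0733]
ee_rot: [3.141, 0.003, -3.059]
wrist_force: [-0.2, -0.2, -0.5]
width: 0.0005
finger_force: 0.0
```

```bash
python3 - <<'E'
from plan import *
from bench import *
s=snapshot("top"); np.savez("top1.npz",**s)
s2=snapshot("side")
a=s["img"][100:290,130:450];b=s2["img"][60:250,200:520]
cv2.imwrite("pics/c1.png",cv2.resize(np.hstack([a,b])[:,:,::-1],(800,238),interpolation=cv2.INTER_AREA))
cv2.imwrite("pics/c1.png",cv2.resize(np.vstack([a,b])[:,:,::-1],(500,594),interpolation=cv2.INTER_CUBIC))
E
```

```text
(no output)
```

View pics/c1.png

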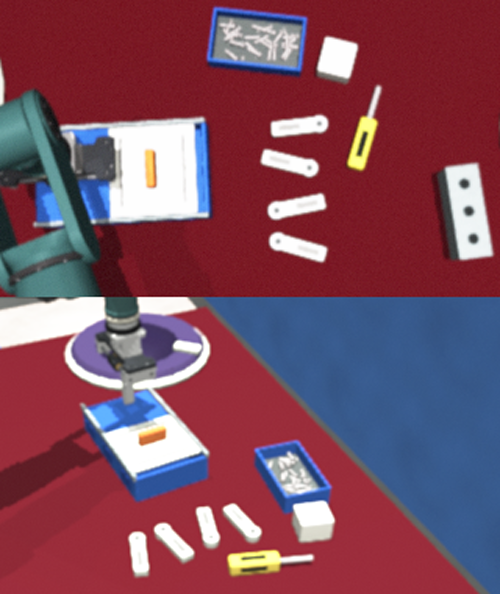

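The cover has not moved: the bar is still at about (226,207) in the top view and the fingers slipped off it. I'll triangulate the bar from both views before retrying.

```bash
python3 - <<'E'
from plan import *
out=[]
A=[];B=[]
for n,roi in(("top0",(195,170,260,250)),("side0",(270,130,330,170))):
    s=dict(np.load(n+".npz"));h=cv2.cvtColor(s["img"],cv2.COLOR_RGB2HSV).astype(int)
    m=(h[...,1]>120)&(h[...,0]>5)&(h[...,0]<30)&(h[...,2]>100);k=np.zeros_like(m);k[roi[1]:roi[3],roi[0]:roi[2]]=1
    ys,xs=np.where(m&k);z=s["range_z"][ys,xs]
    u=cv2.undistortPoints(np.c_[xs,ys].astype(float).reshape(-1,1,2),K(s),s["distortion"]).reshape(-1,2)
    P=((np.c_[u,np.ones(len(u))]*z[:,None]-s["t"])@s["R"])*1000
    print(n,len(xs),xs.mean(),ys.mean(),"z pct",np.percentile(P[:,2],[5,25,50,75,95]).round(),"top pts mean",P[P[:,2]>90].mean(0).round(1), xs.min(),xs.max(),ys.min(),ys.max())
    C=-s["R"].T@s["t"];d=s["R"].T@np.r_[np.median(u,0),1];d/=np.linalg.norm(d)
    M=np.eye(3)-np.outer(d,d);A.append(M);B.append(M@C)
print("tri",np.linalg.solve(sum(A),sum(B))*1000)
plan([(554,299,120,184.7),(564,177,120,184.7)])
E
```

```text
top0 132 226.38636363636363 207.86363636363637 z pct [ 87.  95.  97. 100. 102.] top pts mean [563.2 177.9  97.7] 224 229 196 219
side0 122 297.172131147541 148.78688524590163 z pct [ 77.  82.  90.  98. 102.] top pts mean [547.4 135.  126.1] 289 305 144 154
tri [564.60521289 181.19263162  83.07516536]
at [554.1 298.5  73.2] [ 1.800e+02  1.000e-01 -1.752e+02] F [ 1.3  0.3 -0.9] w 0.5 t 3.75
(554, 299, 120) 1 / 1 [0.0, 0.0005, -0.047, 0.0, 0.003, 0.002]
(564, 177, 120) 1 / 1 [0.0, -0.1225, 0.0, 0.0, 0.0, 0.0]
```

Emit:
carry_out([
  [0,0,-0.02,0,0,0],
  [0,0,-0.047,0,0.003,0],
  [0,0,-0.047,0,0.003,0],
  [0,0,-0.047,0,0.003,0],
  [0,0,-0.047,0,0.003,0],
], jaw=0.6)

```text
time: 4.25
tool_pos: [0.5535, 0.2967, 0.1186]
ee_rot: [-3.141, -0.003, -3.06]
wrist_force: [-0.3, -0.3, -1.2]
width: 0.0371
finger_force: 0.0
```

Emit:
carry_out([
  [0,-0.04,0,0,0,0],
  [0,-0.08,0,0,0,0],
  [0,-0.115,0,0,0,0],
  [0,-0.1225,0,0,0,0],
  [0,-0.1225,0,0,0,0],
])

```text
time: 4.75
tool_pos: [0.5637, 0.174, 0.1189]
ee_rot: [3.142, -0.003, -3.062]
wrist_force: [-0.6, 0.4, -0.2]
width: 0.0564
finger_force: 0.0
```

Emit:
carry_out([
  [0,0,0.02,0,0,0],
  [0,0,0.04,0,0,0],
  [0,0,0.05,0,0,0],
  [0,0,0.05,0,0,0],
  [0,0,0.05,0,0,0],
])

```text
time: 5.25
tool_pos: [0.5643, 0.1761, 0.0704]
ee_rot: [3.141, -0.0, -3.058]
wrist_force: [-0.1, -0.7, 0.8]
width: 0.0564
finger_force: 0.0
```

Emit:
carry_out([
  [0,0,0,0,0,0],
  [0,0,0,0,0,0],
  [0,0,0,0,0,0],
  [0,0,0,0,0,0],
  [0,0,0,0,0,0],
], jaw=0)

```text
time: 5.75
tool_pos: [0.5645, 0.1761, 0.0709]
ee_rot: [3.14, 0.001, -3.059]
wrist_force: [-0.3, 1.9, 1.6]
width: 0.0199
finger_force: 1.0
```

Emit:
carry_out([
  [0,0,0,0,0,0],
  [0,0,0,0,0,0],
  [0,0,0,0,0,0],
  [0,0,0,0,0,0],
  [0,0,0,0,0,0],
])

```text
time: 6.25
tool_pos: [0.5646, 0.1754, 0.0708]
ee_rot: [3.141, 0.0, -3.059]
wrist_force: [0.2, 2.4, 3.8]
width: 0.015
finger_force: 30.0
```

Firmly gripped now (15 mm, 30 N). Sliding.

Emit:
carry_out([
  [0,0.006,0,0,0,0],
  [0,0.014,0,0,0,0],
  [0,0.024,0,0,0,0],
  [0,0.034,0,0,0,0],
  [0,0.044,0,0,0,0],
])

```text
time: 6.75
tool_pos: [0.561, 0.2191, 0.0708]
ee_rot: [-3.14, 0.0, -3.06]
wrist_force: [-0.4, -2.3, 5.0]
width: 0.0152
finger_force: 30.0
```

Emit:
carry_out([
  [0,0.01,0,0,0,0],
  [0,0.02,0,0,0,0],
  [0,0.03,0,0,0,0],
  [0,0.04,0,0,0,0],
  [0,0.05,0,0,0,0],
])

```text
time: 7.25
tool_pos: [0.557, 0.2691, 0.0708]
ee_rot: [-3.14, 0.001, -3.059]
wrist_force: [0.1, -2.4, 5.0]
width: 0.0153
finger_force: 30.0
```

Emit:
carry_out([
  [0,0.008,0,0,0,0],
  [0,0.016,0,0,0,0],
  [0,0.024,0,0,0,0],
  [0,0.028,0,0,0,0],
  [0,0.03,0,0,0,0],
])

```text
time: 7.75
tool_pos: [0.5545, 0.2993, 0.0708]
ee_rot: [-3.141, 0.001, -3.059]
wrist_force: [0.5, -2.5, 4.6]
width: 0.0152
finger_force: 30.0
```

Drag is about 2.5 N. I'll creep to the stop and watch the force.

Emit:
carry_out([
  [0,0.002,0,0,0,0],
  [0,0.004,0,0,0,0],
  [0,0.006,0,0,0,0],
  [0,0.008,0,0,0,0],
  [0,0.008,0,0,0,0],
])

```text
time: 8.25
tool_pos: [0.5539, 0.3067, 0.0708]
ee_rot: [-3.14, 0.001, -3.059]
wrist_force: [0.4, -1.8, 4.6]
width: 0.0153
finger_force: 30.0
```

Emit:
carry_out([
  [0,0.001,0,0,0,0],
  [0,0.002,0,0,0,0],
  [0,0.003,0,0,0,0],
  [0,0.003,0,0,0,0],
  [0,0.003,0,0,0,0],
])

```text
time: 8.75
tool_pos: [0.5539, 0.3067, 0.0709]
ee_rot: [-3.135, 0.0, -3.061]
wrist_force: [0.5, -8.3, 6.9]
width: 0.0151
finger_force: 30.0
```

Emit:
carry_out([
  [0,0.001,0,0,0,0],
  [0,0.002,0,0,0,0],
  [0,0.003,0,0,0,0],
  [0,0.003,0,0,0,0],
  [0,0.003,0,0,0,0],
])

```text
time: 9.25
tool_pos: [0.5539, 0.3066, 0.0708]
ee_rot: [-3.13, -0.001, -3.062]
wrist_force: [0.5, -12.7, 8.8]
width: 0.0151
finger_force: 30.1
```

Stop reached: the bar is at y = 306.6, fully open. Release and lift.

Emit:
carry_out([
  [0,-0.003,0,0,0,0],
  [0,-0.006,0,0,0,0],
  [0,-0.006,0,0,0,0],
  [0,-0.006,0,0,0,0],
  [0,-0.006,0,0,0,0],
])

```text
time: 9.75
tool_pos: [0.5539, 0.3067, 0.0708]
ee_rot: [-3.141, 0.001, -3.059]
wrist_force: [1.1, -2.7, 5.6]
width: 0.0151
finger_force: 30.0
```

Emit:
carry_out([
  [0,0,0,0,0,0],
  [0,0,0,0,0,0],
  [0,0,0,0,0,0],
  [0,0,0,0,0,0],
  [0,0,0,0,0,0],
], jaw=0.5)

```text
time: 10.25
tool_pos: [0.5531, 0.3069, 0.0698]
ee_rot: [-3.141, -0.001, -3.059]
wrist_force: [-1.3, -0.1, -0.2]
width: 0.0467
finger_force: 0.0
```

Emit:
carry_out([
  [0,0,-0.02,0,0,0],
  [0,0,-0.05,0,0,0],
  [0,0,-0.08,0,0,0],
  [0,0,-0.08,0,0,0],
  [0,0,-0.08,0,0,0],
])

```text
time: 10.75
tool_pos: [0.5538, 0.307, 0.151]
ee_rot: [3.141, 0.001, -3.059]
wrist_force: [1.0, 0.1, -0.4]
width: 0.0469
finger_force: 0.0
```

```bash
python3 - <<'E'
from plan import *
from bench import *
s=snapshot("top"); np.savez("top2.npz",**s)
w=snapshot("wrist"); np.savez("w2.npz",**w)
cv2.imwrite("pics/w2.png",np.vstack([cv2.resize(s["img"][150:275,180:400],(640,364)),cv2.resize(w["img"],(384,240)) if 0 else np.zeros((1,640,3),np.uint8)])[:,:,::-1])
plan([])
E
python3 m.py top2.npz | head -6
```

```text
at [552.6 306.4 148.4] [-179.9   -0.2 -175.3] F [-0.8  0.6  0.1] w 47.0 t 10.85
white [321. 258.] [440.5 -76.2] [105.3  30.6] 76.2 [439.6 -77.9]
white [320. 232.] [512.3 -72.9] [105.2  30.8] -78.6 [513.2 -74.3]
white [315. 204.] [590.9 -58.9] [105.5  31.2] 78.1 [591.8 -57.5]
white [321. 180.] [660.7 -74.5] [104.5  30.3] -83.4 [660.2 -73.7]
yellow [362. 189.] [ 629.2 -189. ] [96.6 31.4] -15.2 [ 634.7 -190.8]
steel [369. 165.] [ 709.  -211.6] [61.7 10.8] -15.9 [ 708.9 -211.7]
```

View pics/w2.png

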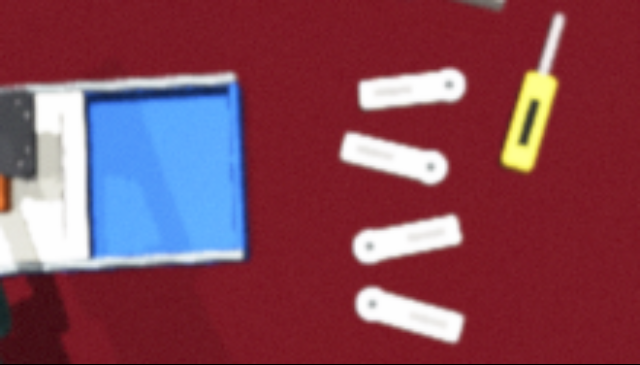

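The compartment is fully uncovered, and the hinges and driver have not moved. Next I'll locate the rails and plan the first hinge (the far one, x = 660).

```bash
cat > slot.py <<'E'
import numpy as np
yb=np.array([-np.sin(np.radians(4.7)),np.cos(np.radians(4.7))]);xb=np.array([yb[1],-yb[0]])
C=np.array([567.,165.5])
def S(u,v=0): return tuple((C+u*xb+v*yb).round(1))
E
python3 - <<'E'
from plan import *
from slot import *
s=dict(np.load("top2.npz"))
g=s["img"].astype(int)
# profile across compartment (columns 230..245), red/blue
for c in (225,245):
    print(c,[(r,tuple(g[r,c])) for r in list(range(174,186))+list(range(232,246))])
p=lambda q,z:(ray(s,[q],z)[0,:2]*1000).round(1)
print("rail far outer",p((245,177),.07),"near",p((245,241),.07))
x,y=S(46);plan([(661,-74,110,96.6),(661,-74,4,96.6),(661,-74,110,96.6),(x,y,110,94.7),(x,y,11,94.7),(x,y,110,94.7),(440.5,-76.3,110,76.2),(440.5,-76.3,4,76.2)])
E
```

```text
225 [(174, (np.int64(122), np.int64(24), np.int64(39))), (175, (np.int64(126), np.int64(31), np.int64(42))), (176, (np.int64(147), np.int64(96), np.int64(100))), (177, (np.int64(202), np.int64(194), np.int64(197))), (178, (np.int64(225), np.int64(230), np.int64(230))), (179, (np.int64(194), np.int64(203), np.int64(207))), (180, (np.int64(114), np.int64(127), np.int64(149))), (181, (np.int64(48), np.int64(67), np.int64(110))), (182, (np.int64(17), np.int64(40), np.int64(86))), (183, (np.int64(24), np.int64(45), np.int64(101))), (184, (np.int64(39), np.int64(79), np.int64(165))), (185, (np.int64(60), np.int64(119), np.int64(229))), (232, (np.int64(96), np.int64(172), np.int64(253))), (233, (np.int64(95), np.int64(172), np.int64(253))), (234, (np.int64(90), np.int64(168), np.int64(253))), (235, (np.int64(94), np.int64(170), np.int64(253))), (236, (np.int64(91), np.int64(164), np.int64(251))), (237, (np.int64(111), np.int64(161), np.int64(241))), (238, (np.int64(174), np.int64(195), np.int64(228))), (239, (np.int64(208), np.int64(220), np.int64(226))), (240, (np.int64(177), np.int64(188)
[... 1937 characters left out ...]
0) 3 / 3 [-0.1235, -0.045, 0.013, -0.001, -0.001, 0.513]
(661, -74, 4) 1 / 1 [0.0, 0.0, 0.106, 0.0, 0.0, 0.0]
(661, -74, 110) 1 / 1 [-0.0005, 0.0, -0.106, 0.0, 0.0, 0.0]
(np.float64(612.8), np.float64(169.3), 110) 1 / 2 [0.1235, -0.01, 0.0, 0.0, 0.0, 0.016]
(np.float64(612.8), np.float64(169.3), 110) 2 / 2 [0.124, -0.012, 0.0, 0.0, 0.0, 0.017]
(np.float64(612.8), np.float64(169.3), 11) 1 / 1 [0.0, 0.0, 0.099, 0.0, 0.0, 0.0]
(np.float64(612.8), np.float64(169.3), 110) 1 / 1 [0.0, 0.0, -0.099, 0.0, 0.0, 0.0]
(440.5, -76.3, 110) 1 / 2 [-0.1155, -0.096, 0.0, 0.0, 0.0, 0.161]
(440.5, -76.3, 110) 2 / 2 [-0.1295, -0.076, 0.0, 0.0, 0.0, 0.162]
(440.5, -76.3, 4) 1 / 1 [0.0, 0.0, 0.106, 0.0, 0.0, 0.0]
```

Emit:
carry_out([
  [-0.006,-0.03,0.002,0,0,0.12],
  [-0.012,-0.06,0.005,0,0,0.24],
  [-0.018,-0.09,0.008,0,0,0.36],
  [-0.025,-0.125,0.012,0,0,0.48],
  [-0.0255,-0.1295,0.013,-0.001,-0.001,0.513],
])

```text
time: 11.35
tool_pos: [0.5891, 0.176, 0.1342]
ee_rot: [-3.138, -0.003, 2.704]
wrist_force: [0.1, 0.4, -1.2]
width: 0.0468
finger_force: 0.0
```

Emit:
carry_out([
  [-0.02,-0.024,0.003,0,0,0.12],
  [-0.04,-0.048,0.006,0,0,0.24],
  [-0.06,-0.072,0.009,0,0,0.36],
  [-0.082,-0.096,0.012,0,0,0.48],
  [-0.086,-0.1,0.0125,-0.001,0,0.512],
])

```text
time: 11.85
tool_pos: [0.6254, 0.0507, 0.1224]
ee_rot: [-3.14, -0.002, 2.194]
wrist_force: [0.6, -0.3, -0.1]
width: 0.047
finger_force: 0.0
```

Emit:
carry_out([
  [-0.03,-0.01,0.003,0,0,0.12],
  [-0.06,-0.02,0.006,0,0,0.24],
  [-0.09,-0.033,0.009,0,0,0.36],
  [-0.118,-0.043,0.012,0,0,0.48],
  [-0.1235,-0.045,0.013,-0.001,-0.001,0.513],
])

```text
time: 12.35
tool_pos: [0.6618, -0.0747, 0.1096]
ee_rot: [3.141, -0.001, 1.683]
wrist_force: [-0.7, -0.4, -0.5]
width: 0.0469
finger_force: 0.0
```

```bash
python3 - <<'E'
from plan import *
from bench import *
s=snapshot("wrist"); cv2.imwrite("pics/w3.png",s["img"][:,:,::-1])
plan([(661,-74,110,96.6),(661,-74,4,96.6)])
E
```

```text
at [661.7 -74.  109.7] [ 1.80e+02 -1.00e-01  9.65e+01] F [-0.3  0.  -0.1] w 46.9 t 12.4
(661, -74, 110) 1 / 1 [0.0, -0.0005, -0.0005, 0.0, -0.002, -0.003]
(661, -74, 4) 1 / 1 [0.0, 0.0, 0.106, 0.0, 0.0, 0.0]
```

View pics/w3.png

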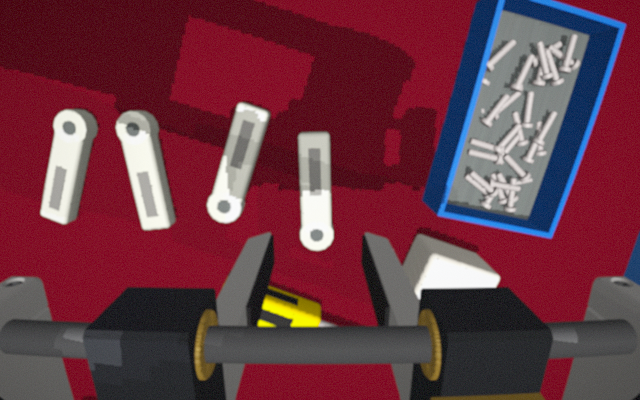

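The hinge is at (315,190), centred and parallel between the fingers. Grasp and lift.

Emit:
carry_out([
  [0,0,0.035,0,0,0],
  [0,0,0.07,0,0,0],
  [0,-0.0005,0.095,0,0,0],
  [0,-0.0005,0.1055,0,0,0],
  [0,-0.0005,0.1055,0,-0.002,-0.003],
])

```text
time: 12.9
tool_pos: [0.6602, -0.0712, 0.0039]
ee_rot: [-3.14, -0.001, 1.692]
wrist_force: [0.4, 0.8, 0.4]
width: 0.0471
finger_force: 0.0
```

Emit:
carry_out([
  [0,0,0,0,0,0],
  [0,0,0,0,0,0],
  [0,0,0,0,0,0],
  [0,0,0,0,0,0],
  [0,0,0,0,0,0],
], jaw=0)

```text
time: 13.4
tool_pos: [0.6622, -0.0734, 0.0068]
ee_rot: [3.138, 0.002, 1.689]
wrist_force: [-0.2, -0.4, 0.2]
width: 0.0105
finger_force: 0.0
```

Emit:
carry_out([
  [0,0,0,0,0,0],
  [0,0,-0.01,0,0,0],
  [0,0,-0.04,0,0,0],
  [0,0,-0.08,0,0,0],
  [0,0,-0.106,0,0,0],
])

```text
time: 13.9
tool_pos: [0.6626, -0.0734, 0.1161]
ee_rot: [3.135, 0.003, 1.689]
wrist_force: [0.3, -0.3, -0.5]
width: 0.0007
finger_force: 0.0
```

Emit:
carry_out([
  [0.025,-0.002,0,0,0,0.003],
  [0.055,-0.004,0,0,0,0.006],
  [0.085,-0.006,0,0,0,0.01],
  [0.1,-0.008,0,0,0,0.014],
  [0.1235,-0.01,0,0,0,0.016],
])

```text
time: 14.4
tool_pos: [0.6371, 0.0482, 0.1125]
ee_rot: [3.138, 0.002, 1.672]
wrist_force: [-0.3, 0.7, 0.0]
width: 0.0004
finger_force: 0.0
```

Emit:
carry_out([
  [0.03,-0.003,0,0,0,0.004],
  [0.06,-0.006,0,0,0,0.008],
  [0.09,-0.009,0,0,0,0.013],
  [0.115,-0.011,0,0,0,0.017],
  [0.124,-0.012,0,0,0,0.017],
])

```text
time: 14.9
tool_pos: [0.6122, 0.1723, 0.1121]
ee_rot: [3.138, 0.001, 1.658]
wrist_force: [0.5, -0.9, 0.4]
width: 0.0005
finger_force: 0.0
```

```bash
python3 - <<'E'
from plan import *
from slot import *
x,y=S(46);plan([(x,y,110,94.7),(x,y,11,94.7),(x,y,110,94.7),(440.5,-76.3,110,76.2),(440.5,-76.3,4,76.2)])
E
```

```text
at [612.2 172.3 112.1] [1.798e+02 1.000e-01 9.500e+01] F [ 0.5 -0.9  0.4] w 0.5 t 14.9
(np.float64(612.8), np.float64(169.3), 110) 1 / 1 [-0.003, 0.0005, 0.002, 0.003, 0.001, 0.005]
(np.float64(612.8), np.float64(169.3), 11) 1 / 1 [0.0, 0.0, 0.099, 0.0, 0.0, 0.0]
(np.float64(612.8), np.float64(169.3), 110) 1 / 1 [0.0, 0.0, -0.099, 0.0, 0.0, 0.0]
(440.5, -76.3, 110) 1 / 2 [-0.1155, -0.096, 0.0, 0.0, 0.0, 0.162]
(440.5, -76.3, 110) 2 / 2 [-0.129, -0.076, 0.0, 0.0, 0.0, 0.161]
(440.5, -76.3, 4) 1 / 1 [0.0, 0.0, 0.106, 0.0, 0.0, 0.0]
```

```bash
python3 - <<'E'
from plan import *
from bench import *
s=snapshot("top"); np.savez("top3.npz",**s)
w=snapshot("wrist")
o=get_obs();T=o["tool_pos"]
pr=lambda s,P:cv2.projectPoints(np.array([P],float),cv2.Rodrigues(s["R"])[0],s["t"],K(s),np.array(s["distortion"]))[0].ravel().round(1)
print("tcp in wrist",pr(w,T),"tcp in top",pr(s,T),"below 100",pr(w,T-[0,0,.1]))
cv2.imwrite("pics/c3.png",np.vstack([cv2.resize(s["img"][140:280,180:440],(640,345)),cv2.resize(w["img"][190:350,160:480],(480,240)).copy().__class__((1,640,3),np.uint8)*0])[:,:,::-1])
E
python3 m.py top3.npz | head -6
```

```text
tcp in wrist [318.6 235.7] tcp in top [228.7 188.9] below 100 [317.9 194.3]
white [321. 258.] [440.5 -76.2] [105.3  30.6] 76.2 [439.5 -77.9]
white [320. 232.] [512.3 -72.9] [105.2  30.8] -78.6 [513.1 -74.3]
white [315. 204.] [590.9 -58.9] [105.5  31.2] 78.1 [591.8 -57.5]
white [321. 180.] [660.7 -74.5] [104.5  30.3] -83.4 [660.3 -73.7]
yellow [362. 189.] [ 629.2 -189. ] [96.6 31.4] -15.2 [ 634.6 -190.9]
steel [369. 165.] [ 709.4 -211.7] [60.9 10.8] -15.9 [ 709.  -211.7]
```

View pics/c3.png

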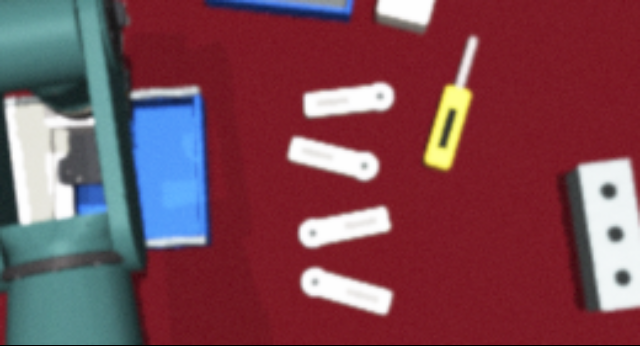

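The hinges are untouched, so the fingers must have closed above the hinge. I'll check where the fingertips really are against the TCP reading, using the side camera's depth.

```bash
python3 - <<'E'
from plan import *
from bench import *
T=np.array(get_obs()["tool_pos"]);print(T)
ys,xs=np.mgrid[0:400,0:640]
for n in("side","wrist"):
    s=snapshot(n);z=s["range_z"].ravel()
    u=cv2.undistortPoints(np.c_[xs.ravel(),ys.ravel()].astype(float).reshape(-1,1,2),K(s),np.array(s["distortion"])).reshape(-1,2)
    P=(np.c_[u,np.ones(len(u))]*z[:,None]-s["t"])@s["R"]
    m=(z>0)&(np.hypot(*(P[:,:2]-T[:2]).T)<.045)&(P[:,2]>.075)
    print(n,m.sum(),np.histogram(P[m,2]*1000,np.arange(75,240,10)))
    lo=m&(P[:,2]<.15); print(lo.sum(),P[lo].mean(0).round(3) if lo.any() else "")
E
```

```text
[0.61247056 0.17099702 0.11197326]
side 1784 (array([ 3,  0,  0,  0,  0,  0,  6, 21, 21, 23, 21, 25, 26, 29, 21,  4]), array([ 75,  85,  95, 105, 115, 125, 135, 145, 155, 165, 175, 185, 195,
       205, 215, 225, 235]))
21 [0.618 0.168 0.136]
wrist 31580 (array([  0,   0,   0,   0,   0,   0, 178, 382, 454, 582, 626, 746, 218,
       159,   0,   0]), array([ 75,  85,  95, 105, 115, 125, 135, 145, 155, 165, 175, 185, 195,
       205, 215, 225, 235]))
359 [0.612 0.179 0.145]
```

Depth shows the real fingertips about 25 mm behind the reported TCP (137 mm against 112 mm). That also explains the poor first pinch on the bar. I'll plan in true-tip coordinates from here.

```bash
sed -i 's|^        T=np.array(w\[:3\])/1000; RT=\(.*\)$|        RT=\1; T=np.array(w[:3])/1000+RT.apply([0,0,OFF])|; s|^def R_of|OFF=.025\ndef R_of|' plan.py
python3 - <<'E'
from plan import *
from slot import *
x,y=S(46);plan([(661,-74,110,96.6),(661,-74,5,96.6),(661,-74,110,96.6),(x,y,110,94.7),(x,y,11,94.7)])
E
```

```text
at [612.9 169.3 111.8] [1.798e+02 1.000e-01 9.480e+01] F [-0.4 -0.8 -0.6] w 0.6 t 15.1
(661, -74, 110) 1 / 2 [-0.123, 0.0135, 0.0135, 0.001, 0.001, -0.015]
(661, -74, 110) 2 / 2 [-0.1235, 0.012, 0.014, 0.002, 0.001, -0.016]
(661, -74, 5) 1 / 1 [0.0, 0.0, 0.105, 0.0, 0.0, 0.0]
(661, -74, 110) 1 / 1 [0.0, 0.0, -0.105, 0.0, 0.0, 0.0]
(np.float64(612.8), np.float64(169.3), 110) 1 / 2 [0.1235, -0.01, 0.0, 0.0, 0.0, 0.017]
(np.float64(612.8), np.float64(169.3), 110) 2 / 2 [0.1235, -0.012, -0.0005, 0.0, 0.0, 0.016]
(np.float64(612.8), np.float64(169.3), 11) 1 / 1 [0.0, 0.0, 0.099, 0.0, 0.0, 0.0]
```

Emit:
carry_out([
  [-0.03,0.003,0.003,0,0,-0.004],
  [-0.06,0.006,0.006,0,0,-0.008],
  [-0.09,0.01,0.01,0,0,-0.012],
  [-0.123,0.0135,0.0135,0.001,0.001,-0.015],
  [-0.123,0.0135,0.0135,0.001,0.001,-0.015],
], jaw=0.5)

```text
time: 15.6
tool_pos: [0.6368, 0.0429, 0.0976]
ee_rot: [3.141, 0.003, 1.664]
wrist_force: [-1.1, 0.1, -0.2]
width: 0.0373
finger_force: 0.0
```

Emit:
carry_out([
  [-0.03,0.003,0.003,0,0,-0.004],
  [-0.06,0.006,0.006,0,0,-0.008],
  [-0.09,0.009,0.01,0,0,-0.012],
  [-0.1235,0.012,0.014,0.002,0.001,-0.016],
  [-0.1235,0.012,0.014,0.002,0.001,-0.016],
])

```text
time: 16.1
tool_pos: [0.6605, -0.0776, 0.0835]
ee_rot: [-3.14, 0.001, 1.681]
wrist_force: [-0.2, 0.5, -0.0]
width: 0.0472
finger_force: 0.0
```

Emit:
carry_out([
  [0,0,0.03,0,0,0],
  [0,0,0.06,0,0,0],
  [0,0,0.085,0,0,0],
  [0,0,0.1,0,0,0],
  [0,0,0.1,0,0,0],
])

```text
time: 16.6
tool_pos: [0.6585, -0.0718, -0.0185]
ee_rot: [-3.136, -0.003, 1.687]
wrist_force: [-0.9, -0.5, -0.4]
width: 0.0471
finger_force: 0.0
```

Emit:
carry_out([
  [0,0,0.001,0,0,0],
  [0,0,0.003,0,0,0],
  [0,0,0.005,0,0,0],
  [0,0,0.005,0,0,0],
  [0,0,0.005,0,0,0],
])

```text
time: 17.1
tool_pos: [0.661, -0.0727, -0.02]
ee_rot: [3.141, -0.0, 1.687]
wrist_force: [0.3, 0.4, -0.2]
width: 0.0465
finger_force: 0.0
```

Emit:
carry_out([
  [0,0,0,0,0,0],
  [0,0,0,0,0,0],
  [0,0,0,0,0,0],
  [0,0,0,0,0,0],
  [0,0,0,0,0,0],
], jaw=0)

```text
time: 17.6
tool_pos: [0.6606, -0.0726, -0.0205]
ee_rot: [-3.141, -0.001, 1.687]
wrist_force: [-0.1, 0.5, 1.2]
width: 0.026
finger_force: 29.9
```

Gripped: 26.0 mm at 30 N. Lift and carry to the box.

Emit:
carry_out([
  [0,0,-0.01,0,0,0],
  [0,0,-0.035,0,0,0],
  [0,0,-0.065,0,0,0],
  [0,0,-0.095,0,0,0],
  [0,0,-0.105,0,0,0],
])

```text
time: 18.1
tool_pos: [0.6631, -0.0731, 0.0894]
ee_rot: [3.134, 0.002, 1.687]
wrist_force: [-0.2, -0.1, -0.4]
width: 0.0256
finger_force: 29.9
```

Emit:
carry_out([
  [0.025,-0.002,0,0,0,0.003],
  [0.055,-0.004,0,0,0,0.006],
  [0.085,-0.006,0,0,0,0.01],
  [0.11,-0.009,0,0,0,0.014],
  [0.1235,-0.01,0,0,0,0.016],
])

```text
time: 18.6
tool_pos: [0.6354, 0.0509, 0.0835]
ee_rot: [-3.14, -0.002, 1.673]
wrist_force: [-0.1, 0.0, -1.2]
width: 0.0258
finger_force: 29.9
```

Emit:
carry_out([
  [0.03,-0.003,0,0,0,0.004],
  [0.06,-0.006,0,0,0,0.008],
  [0.09,-0.009,0,0,0,0.013],
  [0.115,-0.011,0,0,0,0.017],
  [0.1235,-0.012,0,0,0,0.017],
])

```text
time: 19.1
tool_pos: [0.6115, 0.1724, 0.084]
ee_rot: [-3.14, -0.001, 1.656]
wrist_force: [0.1, -0.3, -0.7]
width: 0.0257
finger_force: 29.9
```

```bash
python3 - <<'E'
from plan import *
from slot import *
import bench; bench.snapshot("wrist")
x,y=S(46);plan([(x,y,11,94.7),(x,y,110,94.7),(440.5,-76.3,110,76.2),(440.5,-76.3,5,76.2)])
E
```

```text
at [611.6 172.5  84.1] [-1.799e+02 -1.000e-01  9.490e+01] F [-0.4  0.2 -1.4] w 25.8 t 19.15
(np.float64(612.8), np.float64(169.3), 11) 1 / 1 [-0.0035, 0.001, 0.098, -0.001, -0.001, 0.003]
(np.float64(612.8), np.float64(169.3), 110) 1 / 1 [0.0, 0.0, -0.099, 0.0, 0.0, 0.0]
(440.5, -76.3, 110) 1 / 2 [-0.115, -0.096, 0.0, 0.0, 0.0, 0.162]
(440.5, -76.3, 110) 2 / 2 [-0.1295, -0.076, 0.0, 0.0, 0.0, 0.161]
(440.5, -76.3, 5) 1 / 1 [0.0, 0.0, 0.105, 0.0, 0.0, 0.0]
```

Emit:
carry_out([
  [-0.003,0.001,0.02,0,0,0.003],
  [-0.0035,0.001,0.045,0,0,0.003],
  [-0.0035,0.001,0.07,0,0,0.003],
  [-0.0035,0.001,0.09,0,0,0.003],
  [-0.0035,0.001,0.098,0,0,0.003],
])

```text
time: 19.65
tool_pos: [0.6116, 0.1649, -0.0159]
ee_rot: [-3.135, 0.001, 1.65]
wrist_force: [-11.0, -3.5, 23.6]
width: 0.0254
finger_force: 30.1
```

Emit:
carry_out([
  [0,0,0,0,0,0],
  [0,0,0,0,0,0],
  [0,0,0,0,0,0],
  [0,0,0,0,0,0],
  [0,0,0,0,0,0],
], jaw=0.34)

```text
time: 20.15
tool_pos: [0.614, 0.1672, -0.0127]
ee_rot: [3.141, -0.001, 1.651]
wrist_force: [0.2, 1.7, -0.4]
width: 0.0323
finger_force: 0.0
```

Emit:
carry_out([
  [0,0,-0.02,0,0,0],
  [0,0,-0.05,0,0,0],
  [0,0,-0.085,0,0,0],
  [0,0,-0.099,0,0,0],
  [0,0,-0.099,0,0,0],
])

```text
time: 20.65
tool_pos: [0.6156, 0.1676, 0.0891]
ee_rot: [3.135, -0.001, 1.651]
wrist_force: [1.1, -0.4, 0.1]
width: 0.0322
finger_force: 0.0
```

Emit:
carry_out([
  [-0.03,-0.025,0,0,0,0.04],
  [-0.06,-0.05,0,0,0,0.08],
  [-0.09,-0.075,0,0,0,0.12],
  [-0.115,-0.096,0,0,0,0.162],
  [-0.115,-0.096,0,0,0,0.162],
], jaw=0.5)

```text
time: 21.15
tool_pos: [0.5237, 0.0423, 0.083]
ee_rot: [-3.136, 0.001, 1.485]
wrist_force: [-0.1, 0.1, 0.2]
width: 0.0471
finger_force: 0.0
```

Emit:
carry_out([
  [-0.03,-0.018,0,0,0,0.04],
  [-0.065,-0.036,0,0,0,0.08],
  [-0.1,-0.055,0,0,0,0.12],
  [-0.1295,-0.076,0,0,0,0.161],
  [-0.1295,-0.076,0,0,0,0.161],
])

```text
time: 21.65
tool_pos: [0.4383, -0.0797, 0.0838]
ee_rot: [-3.138, 0.0, 1.324]
wrist_force: [0.5, 1.1, 0.0]
width: 0.0469
finger_force: 0.0
```

```bash
python3 - <<'E'
from plan import *
from slot import *
import bench; s=bench.snapshot("top");np.savez("t4.npz",**s)
x,y=S(-46);plan([(440.5,-76.3,5,76.2),(440.5,-76.3,110,76.2),(x,y,110,94.7),(x,y,11,94.7),(x,y,110,94.7),(592,-59,110,78.1)])
E
python3 m.py t4.npz | head -6
```

```text
at [439.7 -78.4  84.1] [-1.799e+02 -1.000e-01  7.590e+01] F [ 0.7  0.2 -0. ] w 47.2 t 21.7
(440.5, -76.3, 5) 1 / 1 [0.002, 0.0005, 0.104, -0.002, -0.001, -0.004]
(440.5, -76.3, 110) 1 / 1 [0.0, 0.0, -0.105, 0.0, 0.0, 0.0]
(np.float64(521.2), np.float64(161.7), 110) 1 / 2 [0.1255, 0.0105, 0.0, 0.0, 0.0, -0.162]
(np.float64(521.2), np.float64(161.7), 110) 2 / 2 [0.1215, 0.031, 0.0, 0.0, 0.0, -0.161]
(np.float64(521.2), np.float64(161.7), 11) 1 / 1 [0.0, 0.0, 0.099, 0.0, 0.0, 0.0]
(np.float64(521.2), np.float64(161.7), 110) 1 / 1 [0.0, 0.0, -0.099, 0.0, 0.0, 0.0]
(592, -59, 110) 1 / 2 [-0.113, 0.0265, 0.0, 0.0, 0.0, 0.145]
(592, -59, 110) 2 / 2 [-0.1075, 0.042, 0.0, 0.0, 0.0, 0.144]
white [315. 204.] [590.9 -58.9] [105.5  31.2] 78.1 [591.8 -57.5]
yellow [362. 189.] [ 629.3 -189.1] [96.6 31.5] -15.9 [ 634.5 -190.6]
steel [369. 165.] [ 709.4 -211.9] [60.9 10.5] -15.9 [ 709.  -211.7]
white [206. 210.] [562.5 238. ] [301.1 176.2] -85.3 [562.1 237.9]
blue [237. 208.] [567.  155.7] [159.5 147.2] 4.8 [569.9 155.6]
steel [429. 235.] [ 505.3 -368.9] [162.  61.] 8.7 [ 504.2 -369.2]
```

Floor contact was a bit firm (24 N), so I'll release higher next time. Second hinge.

Emit:
carry_out([
  [0.002,0,0.035,0,0,-0.004],
  [0.002,0.0005,0.07,0,0,-0.004],
  [0.002,0.0005,0.09,0,0,-0.004],
  [0.002,0.0005,0.1,0,0,-0.004],
  [0.002,0.0005,0.104,-0.002,-0.001,-0.004],
])

```text
time: 22.2
tool_pos: [0.4413, -0.0749, -0.02]
ee_rot: [-3.14, -0.0, 1.333]
wrist_force: [-0.0, 0.0, -0.0]
width: 0.0471
finger_force: 0.0
```

Emit:
carry_out([
  [0,0,0,0,0,0],
  [0,0,0,0,0,0],
  [0,0,0,0,0,0],
  [0,0,0,0,0,0],
  [0,0,0,0,0,0],
], jaw=0)

```text
time: 22.7
tool_pos: [0.4426, -0.0763, -0.0173]
ee_rot: [3.138, 0.0, 1.332]
wrist_force: [-0.5, 2.0, 3.5]
width: 0.0259
finger_force: 30.0
```

Emit:
carry_out([
  [0,0,-0.01,0,0,0],
  [0,0,-0.035,0,0,0],
  [0,0,-0.065,0,0,0],
  [0,0,-0.095,0,0,0],
  [0,0,-0.105,0,0,0],
])

```text
time: 23.2
tool_pos: [0.4435, -0.0768, 0.0903]
ee_rot: [3.133, 0.001, 1.332]
wrist_force: [1.1, -0.8, -0.6]
width: 0.0257
finger_force: 30.0
```

Emit:
carry_out([
  [0.025,0.002,0,0,0,-0.03],
  [0.055,0.005,0,0,0,-0.065],
  [0.085,0.007,0,0,0,-0.105],
  [0.11,0.009,0,0,0,-0.14],
  [0.1255,0.0105,0,0,0,-0.162],
])

```text
time: 23.7
tool_pos: [0.481, 0.045, 0.0854]
ee_rot: [-3.141, 0.0, 1.496]
wrist_force: [-0.4, -0.2, -0.8]
width: 0.0256
finger_force: 30.0
```

Emit:
carry_out([
  [0.03,0.007,0,0,0,-0.04],
  [0.06,0.015,0,0,0,-0.08],
  [0.09,0.023,0,0,0,-0.12],
  [0.115,0.029,0,0,0,-0.15],
  [0.1215,0.031,0,0,0,-0.161],
])

```text
time: 24.2
tool_pos: [0.5213, 0.1642, 0.0851]
ee_rot: [-3.141, 0.0, 1.658]
wrist_force: [-0.4, -0.4, -1.6]
width: 0.0256
finger_force: 30.0
```

```bash
python3 - <<'E'
from plan import *
from slot import *
import bench; bench.snapshot("wrist")
x,y=S(-46);plan([(x,y,14,94.7),(x,y,110,94.7),(592,-59,110,78.1),(592,-59,5,78.1)])
E
```

```text
at [521.4 163.8  85.2] [-180.    0.   95.] F [ 0.9  0.2 -1.1] w 25.5 t 24.25
(np.float64(521.2), np.float64(161.7), 14) 1 / 1 [-0.002, -0.0005, 0.096, 0.0, 0.001, 0.005]
(np.float64(521.2), np.float64(161.7), 110) 1 / 1 [0.0, 0.0, -0.096, 0.0, 0.0, 0.0]
(592, -59, 110) 1 / 2 [-0.113, 0.0265, 0.0, 0.0, 0.0, 0.145]
(592, -59, 110) 2 / 2 [-0.108, 0.042, 0.0, -0.001, 0.0, 0.145]
(592, -59, 5) 1 / 1 [0.0, 0.0, 0.105, 0.0, 0.0, 0.0]
```

Emit:
carry_out([
  [-0.002,0,0.02,0,0,0.005],
  [-0.002,0,0.045,0,0,0.005],
  [-0.002,0,0.07,0,0,0.005],
  [-0.002,-0.0005,0.088,0,0,0.005],
  [-0.002,-0.0005,0.095,0,0,0.005],
])

```text
time: 24.75
tool_pos: [0.5189, 0.1583, -0.0115]
ee_rot: [-3.137, 0.002, 1.648]
wrist_force: [0.1, 0.2, -1.8]
width: 0.0259
finger_force: 30.0
```

Emit:
carry_out([
  [0,0,0,0,0,0],
  [0,0,0,0,0,0],
  [0,0,0,0,0,0],
  [0,0,0,0,0,0],
  [0,0,0,0,0,0],
], jaw=0.34)

```text
time: 25.25
tool_pos: [0.5223, 0.1602, -0.0075]
ee_rot: [3.138, 0.001, 1.65]
wrist_force: [0.3, -0.5, 0.3]
width: 0.0321
finger_force: 0.0
```

Emit:
carry_out([
  [0,0,-0.02,0,0,0],
  [0,0,-0.05,0,0,0],
  [0,0,-0.085,0,0,0],
  [0,0,-0.095,0,0,0],
  [0,0,-0.095,0,0,0],
])

```text
time: 25.75
tool_pos: [0.523, 0.1605, 0.0887]
ee_rot: [3.135, 0.0, 1.65]
wrist_force: [0.1, -0.8, 0.1]
width: 0.0319
finger_force: 0.0
```

Emit:
carry_out([
  [-0.03,0.007,0,0,0,0.04],
  [-0.06,0.014,0,0,0,0.08],
  [-0.09,0.02,0,0,0,0.12],
  [-0.113,0.0265,0,0,0,0.145],
  [-0.113,0.0265,0,0,0,0.145],
], jaw=0.5)

```text
time: 26.25
tool_pos: [0.5559, 0.0469, 0.0837]
ee_rot: [-3.139, 0.002, 1.501]
wrist_force: [0.9, -0.6, -0.3]
width: 0.0468
finger_force: 0.0
```

Emit:
carry_out([
  [-0.03,0.012,0,0,0,0.04],
  [-0.06,0.024,0,0,0,0.08],
  [-0.09,0.035,0,0,0,0.12],
  [-0.108,0.042,0,0,0,0.145],
  [-0.108,0.042,0,0,0,0.145],
])

```text
time: 26.75
tool_pos: [0.591, -0.0621, 0.0851]
ee_rot: [-3.141, 0.0, 1.358]
wrist_force: [-0.2, 0.2, -0.1]
width: 0.047
finger_force: 0.0
```

```bash
python3 - <<'E'
from plan import *
from slot import *
import bench
w=bench.snapshot("wrist");cv2.imwrite("pics/w5.png",w["img"][:,:,::-1])
x,y=S(0);plan([(592,-59,5,78.1),(592,-59,110,78.1),(x,y,110,94.7),(x,y,14,94.7)])
E
```

```text
at [590.8 -60.6  85.4] [-179.9   -0.    77.9] F [0.5 0.1 0.1] w 47.1 t 26.8
(592, -59, 5) 1 / 1 [0.002, 0.001, 0.1055, -0.001, -0.001, -0.004]
(592, -59, 110) 1 / 1 [-0.0005, 0.0, -0.105, 0.0, 0.0, 0.0]
(np.float64(567.0), np.float64(165.5), 110) 1 / 2 [0.1075, -0.0355, 0.0, 0.0, 0.0, -0.145]
(np.float64(567.0), np.float64(165.5), 110) 2 / 2 [0.111, -0.0195, 0.0, 0.0, 0.0, -0.145]
(np.float64(567.0), np.float64(165.5), 14) 1 / 1 [0.0005, 0.0, 0.096, 0.0, 0.0, 0.0]
```

View pics/w5.png

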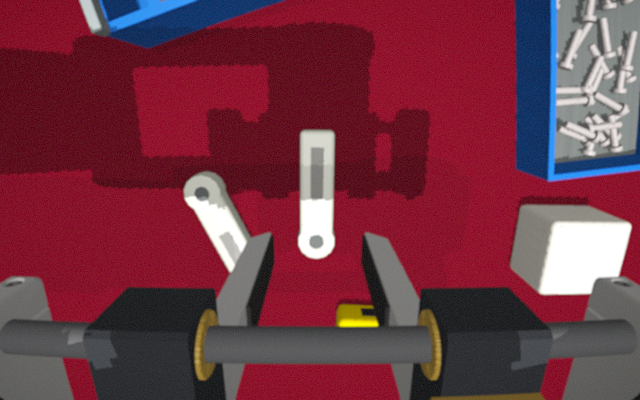

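The third hinge is centred at (317,190); the last one is at (215,220). Grasp.

Emit:
carry_out([
  [0.002,0,0.035,0,0,-0.004],
  [0.002,0.001,0.07,0,0,-0.004],
  [0.002,0.001,0.09,0,0,-0.004],
  [0.002,0.001,0.1,0,0,-0.004],
  [0.002,0.001,0.105,0,0,-0.004],
])

```text
time: 27.3
tool_pos: [0.5921, -0.0577, -0.0194]
ee_rot: [-3.141, -0.0, 1.366]
wrist_force: [-0.2, -0.3, 0.3]
width: 0.0471
finger_force: 0.0
```

Emit:
carry_out([
  [0,0,0,0,0,0],
  [0,0,0,0,0,0],
  [0,0,0,0,0,0],
  [0,0,0,0,0,0],
  [0,0,0,0,0,0],
], jaw=0)

```text
time: 27.8
tool_pos: [0.5938, -0.0593, -0.0167]
ee_rot: [3.138, 0.0, 1.364]
wrist_force: [-1.2, 1.2, 4.7]
width: 0.0256
finger_force: 30.0
```

Emit:
carry_out([
  [0,0,-0.01,0,0,0],
  [0,0,-0.035,0,0,0],
  [0,0,-0.065,0,0,0],
  [0,0,-0.095,0,0,0],
  [0,0,-0.105,0,0,0],
])

```text
time: 28.3
tool_pos: [0.595, -0.0598, 0.0909]
ee_rot: [3.133, 0.001, 1.364]
wrist_force: [0.6, -0.8, -0.7]
width: 0.0257
finger_force: 30.0
```

Emit:
carry_out([
  [0.025,-0.008,0,0,0,-0.03],
  [0.05,-0.016,0,0,0,-0.06],
  [0.075,-0.024,0,0,0,-0.1],
  [0.1,-0.033,0,0,0,-0.135],
  [0.1075,-0.0355,0,0,0,-0.145],
])

```text
time: 28.8
tool_pos: [0.579, 0.0554, 0.0854]
ee_rot: [-3.141, 0.0, 1.512]
wrist_force: [0.0, -0.4, -0.6]
width: 0.0255
finger_force: 30.0
```

Emit:
carry_out([
  [0.03,-0.005,0,0,0,-0.04],
  [0.06,-0.01,0,0,0,-0.08],
  [0.09,-0.015,0,0,0,-0.12],
  [0.111,-0.0195,0,0,0,-0.145],
  [0.111,-0.0195,0,0,0,-0.145],
])

```text
time: 29.3
tool_pos: [0.5669, 0.1669, 0.0856]
ee_rot: [3.142, 0.001, 1.657]
wrist_force: [0.3, -0.3, -1.3]
width: 0.0258
finger_force: 30.0
```

```bash
python3 - <<'E'
from plan import *
from slot import *
import bench
w=bench.snapshot("wrist");cv2.imwrite("pics/w6.png",w["img"][:,:,::-1])
x,y=S(0);plan([(x,y,14,94.7),(x,y,110,94.7),(512.5,-73,110,101.4),(512.5,-73,5,101.4)])
E
```

```text
at [567.3 165.4  85.7] [1.80e+02 1.00e-01 9.48e+01] F [ 0.4 -0.3 -1.3] w 25.3 t 29.35
(np.float64(567.0), np.float64(165.5), 14) 1 / 1 [0.0005, -0.0005, 0.0965, 0.0, 0.002, 0.002]
(np.float64(567.0), np.float64(165.5), 110) 1 / 1 [0.0, 0.0, -0.096, 0.0, 0.0, 0.0]
(512.5, -73, 110) 1 / 2 [-0.1165, -0.037, 0.0, 0.0, 0.0, -0.058]
(512.5, -73, 110) 2 / 2 [-0.1145, -0.0435, 0.0, 0.0, 0.0, -0.059]
(512.5, -73, 5) 1 / 1 [0.0, 0.0, 0.105, 0.0, 0.0, 0.0]
```

View pics/w6.png

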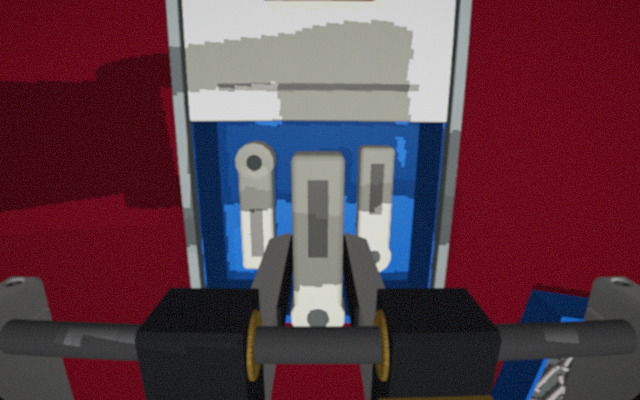

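Both earlier hinges lie flat in the compartment at (255,205) and (375,205), and the middle is free. Place the third, then fetch the fourth.

Emit:
carry_out([
  [0,0,0.02,0,0,0.002],
  [0,0,0.045,0,0,0.002],
  [0,0,0.07,0,0,0.002],
  [0.0005,-0.0005,0.088,0,0,0.002],
  [0.0005,-0.0005,0.0955,0,0,0.002],
])

```text
time: 29.85
tool_pos: [0.5654, 0.1634, -0.0119]
ee_rot: [-3.137, 0.002, 1.65]
wrist_force: [-8.2, -0.8, 25.8]
width: 0.0258
finger_force: 30.0
```

Emit:
carry_out([
  [0,0,0,0,0,0],
  [0,0,0,0,0,0],
  [0,0,0,0,0,0],
  [0,0,0,0,0,0],
  [0,0,0,0,0,0],
], jaw=0.33)

```text
time: 30.35
tool_pos: [0.5679, 0.1658, -0.0081]
ee_rot: [3.138, 0.001, 1.652]
wrist_force: [-0.0, 0.2, 0.4]
width: 0.0312
finger_force: 0.0
```

Emit:
carry_out([
  [0,0,-0.02,0,0,0],
  [0,0,-0.05,0,0,0],
  [0,0,-0.085,0,0,0],
  [0,0,-0.096,0,0,0],
  [0,0,-0.096,0,0,0],
])

```text
time: 30.85
tool_pos: [0.5688, 0.1662, 0.0896]
ee_rot: [3.135, 0.0, 1.652]
wrist_force: [-0.7, -1.1, -0.0]
width: 0.031
finger_force: 0.0
```

Emit:
carry_out([
  [-0.03,-0.01,0,0,0,-0.015],
  [-0.06,-0.02,0,0,0,-0.03],
  [-0.09,-0.03,0,0,0,-0.045],
  [-0.1165,-0.037,0,0,0,-0.058],
  [-0.1165,-0.037,0,0,0,-0.058],
], jaw=0.5)

```text
time: 31.35
tool_pos: [0.5377, 0.0439, 0.0845]
ee_rot: [-3.138, 0.001, 1.706]
wrist_force: [-0.1, 0.0, 0.2]
width: 0.0468
finger_force: 0.0
```

Emit:
carry_out([
  [-0.03,-0.012,0,0,0,-0.015],
  [-0.06,-0.024,0,0,0,-0.03],
  [-0.09,-0.035,0,0,0,-0.045],
  [-0.1145,-0.0435,0,0,0,-0.059],
  [-0.1145,-0.0435,0,0,0,-0.059],
])

```text
time: 31.85
tool_pos: [0.5113, -0.0742, 0.0853]
ee_rot: [-3.14, 0.0, 1.766]
wrist_force: [-0.5, 1.1, 0.1]
width: 0.0469
finger_force: 0.0
```

```bash
python3 - <<'E'
from plan import *
from slot import *
import bench
w=bench.snapshot("wrist")
h=masks(w)["white"].copy();h[260:]=0;h[:90]=0;h[:,:220]=0;h[:,420:]=0
for k in blobs(h,1500): print(rect(w,k,.018)[:3])
x,y=S(0);plan([(512.5,-73,5,101.4),(512.5,-73,130,101.4),(x,y,130,94.7),(x,y,32,94.7)])
E
```

```text
(array([510.3, -70.5]), array([103.4,  29.5]), -78.6)
at [511.7 -72.7  85.5] [-180.    -0.   101.2] F [0.7 0.2 0.3] w 46.5 t 31.9
(512.5, -73, 5) 1 / 1 [-0.0005, 0.001, 0.1055, -0.001, -0.001, -0.003]
(512.5, -73, 130) 1 / 1 [0.0, 0.0, -0.125, 0.0, 0.0, 0.0]
(np.float64(567.0), np.float64(165.5), 130) 1 / 2 [0.1115, 0.05, 0.0, 0.0, 0.0, 0.058]
(np.float64(567.0), np.float64(165.5), 130) 2 / 2 [0.114, 0.044, 0.0, 0.0, 0.0, 0.059]
(np.float64(567.0), np.float64(165.5), 32) 1 / 1 [0.0, 0.0, 0.098, 0.0, 0.0, 0.0]
```

Emit:
carry_out([
  [0,0,0.035,0,0,-0.003],
  [0,0,0.07,0,0,-0.003],
  [0,0,0.09,0,0,-0.003],
  [0,0,0.1,0,0,-0.003],
  [0,0,0.105,0,0,-0.003],
])

```text
time: 32.4
tool_pos: [0.5119, -0.0714, -0.0194]
ee_rot: [-3.141, -0.001, 1.773]
wrist_force: [-0.1, -0.4, 0.4]
width: 0.0468
finger_force: 0.0
```

Emit:
carry_out([
  [0,0,0,0,0,0],
  [0,0,0,0,0,0],
  [0,0,0,0,0,0],
  [0,0,0,0,0,0],
  [0,0,0,0,0,0],
], jaw=0)

```text
time: 32.9
tool_pos: [0.5136, -0.0731, -0.0165]
ee_rot: [3.138, 0.002, 1.772]
wrist_force: [0.1, 0.6, 4.0]
width: 0.0256
finger_force: 30.0
```

Emit:
carry_out([
  [0,0,-0.01,0,0,0],
  [0,0,-0.04,0,0,0],
  [0,0,-0.075,0,0,0],
  [0,0,-0.11,0,0,0],
  [0,0,-0.125,0,0,0],
])

```text
time: 33.4
tool_pos: [0.5141, -0.0734, 0.1115]
ee_rot: [3.135, 0.004, 1.772]
wrist_force: [1.4, -0.7, -1.2]
width: 0.026
finger_force: 30.0
```

Emit:
carry_out([
  [0.025,0.011,0,0,0,0.012],
  [0.05,0.022,0,0,0,0.025],
  [0.075,0.033,0,0,0,0.038],
  [0.1,0.044,0,0,0,0.05],
  [0.1115,0.05,0,0,0,0.058],
])

```text
time: 33.9
tool_pos: [0.5389, 0.0484, 0.1071]
ee_rot: [3.141, 0.0, 1.715]
wrist_force: [1.3, -0.5, -1.1]
width: 0.0256
finger_force: 30.0
```

Emit:
carry_out([
  [0.03,0.011,0,0,0,0.015],
  [0.06,0.022,0,0,0,0.03],
  [0.09,0.034,0,0,0,0.045],
  [0.114,0.044,0,0,0,0.059],
  [0.114,0.044,0,0,0,0.059],
])

```text
time: 34.4
tool_pos: [0.5663, 0.1684, 0.1067]
ee_rot: [3.141, -0.0, 1.658]
wrist_force: [-0.5, -1.1, -1.7]
width: 0.0256
finger_force: 30.0
```

```bash
python3 - <<'E'
from plan import *
from slot import *
import bench
w=bench.snapshot("wrist")
x,y=S(0);g=(560,.0,0)
plan([(x,y,36,94.7),(x,y,130,94.7),(567,250,130,139.7),(553.9,307,130,184.7),(553.9,307,74,184.7)])
E
```

```text
at [566.1 166.6 106.7] [1.8e+02 1.0e-01 9.5e+01] F [ 0.2 -0.3 -1.1] w 25.3 t 34.45
(np.float64(567.0), np.float64(165.5), 36) 1 / 1 [-0.001, 0.001, 0.0955, 0.0, 0.001, 0.004]
(np.float64(567.0), np.float64(165.5), 130) 1 / 1 [0.0, 0.0, -0.094, 0.0, 0.0, 0.0]
(567, 250, 130) 1 / 2 [0.042, 0.0035, 0.0, 0.0, 0.0, -0.392]
(567, 250, 130) 2 / 2 [0.0375, 0.019, 0.0, 0.0, 0.001, -0.393]
(553.9, 307, 130) 1 / 2 [0.0235, 0.0175, 0.0, 0.0, 0.0, -0.393]
(553.9, 307, 130) 2 / 2 [0.015, 0.0255, 0.0, 0.0, 0.0, -0.392]
(553.9, 307, 74) 1 / 1 [0.0, 0.0, 0.056, 0.0, 0.0, 0.0]
```

Emit:
carry_out([
  [-0.001,0.001,0.025,0,0,0.004],
  [-0.001,0.001,0.05,0,0,0.004],
  [-0.001,0.001,0.07,0,0,0.004],
  [-0.001,0.001,0.083,0,0,0.004],
  [-0.001,0.001,0.09,0,0,0.004],
])

```text
time: 34.95
tool_pos: [0.5667, 0.1634, 0.0156]
ee_rot: [-3.141, 0.002, 1.65]
wrist_force: [0.3, -0.3, -0.6]
width: 0.0256
finger_force: 30.0
```

Emit:
carry_out([
  [0,0,0.001,0,0,0],
  [0,0,0.002,0,0,0],
  [0,0,0.003,0,0,0],
  [0,0,0.004,0,0,0],
  [0,0,0.004,0,0,0],
])

```text
time: 35.45
tool_pos: [0.5679, 0.1647, 0.0135]
ee_rot: [3.139, 0.001, 1.651]
wrist_force: [-0.4, 0.1, -1.8]
width: 0.0256
finger_force: 30.0
```

Emit:
carry_out([
  [0,0,0,0,0,0],
  [0,0,0,0,0,0],
  [0,0,0,0,0,0],
  [0,0,0,0,0,0],
  [0,0,0,0,0,0],
], jaw=0.4)

```text
time: 35.95
tool_pos: [0.5677, 0.1646, 0.0131]
ee_rot: [3.14, 0.001, 1.651]
wrist_force: [-0.8, -0.3, 0.2]
width: 0.0377
finger_force: 0.0
```

Emit:
carry_out([
  [0,0,-0.02,0,0,0],
  [0,0,-0.05,0,0,0],
  [0,0,-0.085,0,0,0],
  [0,0,-0.094,0,0,0],
  [0,0,-0.094,0,0,0],
])

```text
time: 36.45
tool_pos: [0.5688, 0.1649, 0.109]
ee_rot: [3.136, 0.0, 1.651]
wrist_force: [-0.4, 0.7, -0.8]
width: 0.0379
finger_force: 0.0
```

```bash
python3 - <<'E'
from plan import *
from bench import *
w=snapshot("wrist");cv2.imwrite("pics/w7.png",w["img"][:,:,::-1])
# max height of things inside compartment
from slot import *
ys,xs=np.mgrid[0:230,0:640];z=w["range_z"][:230].ravel()
u=cv2.undistortPoints(np.c_[xs.ravel(),ys.ravel()].astype(float).reshape(-1,1,2),K(w),np.array(w["distortion"])).reshape(-1,2)
P=((np.c_[u,np.ones(len(u))]*z[:,None]-w["t"])@w["R"])*1000
d=P[:,:2]-C;a=d@xb;b=d@yb
m=(abs(a)<74)&(abs(b)<66)&(z>0);print(m.sum(),np.percentile(P[m,2],[1,50,90,99,99.9]).round(1))
plan([(567,250,130,139.7),(553.9,307,130,184.7),(553.9,307,74,184.7)])
E
```

```text
19272 [ 3.6  6.4 40.8 42.3 42.9]
at [567.5 164.6 106.7] [1.799e+02 1.000e-01 9.460e+01] F [ 0.5 -0.7  0.2] w 37.9 t 36.5
(567, 250, 130) 1 / 2 [0.0425, 0.003, 0.001, 0.001, 0.001, -0.394]
(567, 250, 130) 2 / 2 [0.038, 0.0195, 0.0005, 0.0, 0.0, -0.393]
(553.9, 307, 130) 1 / 2 [0.0235, 0.0175, 0.0, 0.0, 0.0, -0.393]
(553.9, 307, 130) 2 / 2 [0.015, 0.025, 0.0, 0.0, 0.001, -0.393]
(553.9, 307, 74) 1 / 1 [0.0, 0.0, 0.056, 0.0, 0.0, 0.0]
```

View pics/w7.png

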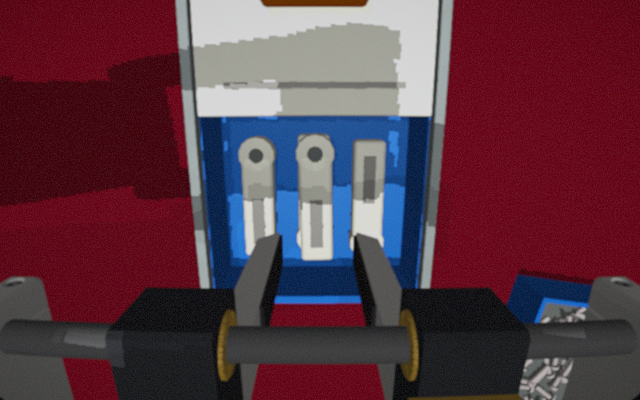

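All four hinges are in the compartment, the fourth stacked on the middle one at (315,195), with a top height of 43 mm (under 60). Now to shut the cover.

Emit:
carry_out([
  [0.01,0.001,0,0,0,-0.1],
  [0.02,0.002,0,0,0,-0.2],
  [0.03,0.003,0,0,0,-0.3],
  [0.0425,0.003,0.001,0,0,-0.394],
  [0.0425,0.003,0.001,0.001,0.001,-0.394],
], jaw=0.5)

```text
time: 37.0
tool_pos: [0.5651, 0.208, 0.1026]
ee_rot: [-3.136, -0.002, 2.046]
wrist_force: [0.3, 0.3, 0.5]
width: 0.0472
finger_force: 0.0
```

Emit:
carry_out([
  [0.01,0.005,0,0,0,-0.1],
  [0.02,0.01,0,0,0,-0.2],
  [0.03,0.015,0,0,0,-0.3],
  [0.038,0.0195,0.0005,0,0,-0.393],
  [0.038,0.0195,0.0005,0,0,-0.393],
])

```text
time: 37.5
tool_pos: [0.5661, 0.25, 0.1033]
ee_rot: [-3.139, -0.002, 2.437]
wrist_force: [0.0, -0.5, -0.1]
width: 0.0467
finger_force: 0.0
```

Emit:
carry_out([
  [0.006,0.005,0,0,0,-0.1],
  [0.012,0.009,0,0,0,-0.2],
  [0.018,0.013,0,0,0,-0.3],
  [0.0235,0.0175,0,0,0,-0.393],
  [0.0235,0.0175,0,0,0,-0.393],
])

```text
time: 38.0
tool_pos: [0.5599, 0.2781, 0.1043]
ee_rot: [-3.14, -0.001, 2.828]
wrist_force: [0.5, -0.1, 0.4]
width: 0.0475
finger_force: 0.0
```

Emit:
carry_out([
  [0.004,0.006,0,0,0,-0.1],
  [0.008,0.012,0,0,0,-0.2],
  [0.012,0.019,0,0,0,-0.3],
  [0.015,0.025,0,0,0,-0.393],
  [0.015,0.025,0,0,0.001,-0.393],
])

```text
time: 38.5
tool_pos: [0.5536, 0.3065, 0.1047]
ee_rot: [-3.141, -0.002, -3.063]
wrist_force: [-1.0, -0.4, -0.3]
width: 0.0471
finger_force: 0.0
```

```bash
python3 - <<'E'
from plan import *
import bench; bench.snapshot("wrist")
plan([(553.9,307,74,184.7),(565.8,162.5,74,184.7),(565.8,162.5,150,184.7)])
E
```

```text
at [553.7 306.2 104.8] [-1.800e+02 -1.000e-01 -1.756e+02] F [-0.2 -0.4 -0.4] w 46.8 t 38.55
(553.9, 307, 74) 1 / 1 [-0.0005, 0.001, 0.056, -0.001, -0.002, -0.005]
(565.8, 162.5, 74) 1 / 1 [0.0, -0.145, 0.0, 0.0, 0.0, 0.0]
(565.8, 162.5, 150) 1 / 1 [0.0, 0.0, -0.076, 0.0, 0.0, 0.0]
```

Emit:
carry_out([
  [0,0.001,0.02,0,0,-0.005],
  [0,0.001,0.04,0,0,-0.005],
  [0,0.001,0.053,0,0,-0.005],
  [0,0.001,0.056,0,-0.002,-0.005],
  [0,0.001,0.056,0,-0.002,-0.005],
])

```text
time: 39.05
tool_pos: [0.5535, 0.3073, 0.0489]
ee_rot: [-3.141, 0.0, -3.056]
wrist_force: [0.3, 0.1, 0.1]
width: 0.0469
finger_force: 0.0
```

Emit:
carry_out([
  [0,0,0,0,0,0],
  [0,0,0,0,0,0],
  [0,0,0,0,0,0],
  [0,0,0,0,0,0],
  [0,0,0,0,0,0],
], jaw=0)

```text
time: 39.55
tool_pos: [0.5542, 0.3067, 0.0501]
ee_rot: [-3.139, 0.002, -3.055]
wrist_force: [-0.1, -4.2, 1.9]
width: 0.0158
finger_force: 30.0
```

Emit:
carry_out([
  [0,0,0,0,0,0],
  [0,-0.006,0,0,0,0],
  [0,-0.016,0,0,0,0],
  [0,-0.028,0,0,0,0],
  [0,-0.04,0,0,0,0],
])

```text
time: 40.05
tool_pos: [0.5573, 0.2678, 0.0501]
ee_rot: [3.14, 0.002, -3.054]
wrist_force: [-1.4, 2.9, 4.8]
width: 0.0154
finger_force: 30.0
```

Emit:
carry_out([
  [0,-0.01,0,0,0,0],
  [0,-0.02,0,0,0,0],
  [0,-0.03,0,0,0,0],
  [0,-0.04,0,0,0,0],
  [0,-0.05,0,0,0,0],
])

```text
time: 40.55
tool_pos: [0.5614, 0.2174, 0.0501]
ee_rot: [3.141, 0.001, -3.055]
wrist_force: [-3.2, 2.7, 5.0]
width: 0.0158
finger_force: 30.0
```

Emit:
carry_out([
  [0,-0.01,0,0,0,0],
  [0,-0.02,0,0,0,0],
  [0,-0.03,0,0,0,0],
  [0,-0.04,0,0,0,0],
  [0,-0.047,0,0,0,0],
])

```text
time: 41.05
tool_pos: [0.5652, 0.1702, 0.0501]
ee_rot: [3.141, 0.001, -3.055]
wrist_force: [-2.1, 2.5, 6.2]
width: 0.0157
finger_force: 30.0
```

Emit:
carry_out([
  [0,-0.002,0,0,0,0],
  [0,-0.004,0,0,0,0],
  [0,-0.006,0,0,0,0],
  [0,-0.008,0,0,0,0],
  [0,-0.008,0,0,0,0],
])

```text
time: 41.55
tool_pos: [0.5659, 0.1623, 0.0501]
ee_rot: [-3.141, 0.001, -3.055]
wrist_force: [-2.6, 1.0, 6.4]
width: 0.0162
finger_force: 30.0
```

Emit:
carry_out([
  [0,-0.001,0,0,0,0],
  [0,-0.002,0,0,0,0],
  [0,-0.003,0,0,0,0],
  [0,-0.004,0,0,0,0],
  [0,-0.004,0,0,0,0],
])

```text
time: 42.05
tool_pos: [0.5659, 0.1624, 0.0501]
ee_rot: [3.135, 0.001, -3.054]
wrist_force: [-2.2, 9.9, 5.3]
width: 0.0157
finger_force: 30.0
```

Emit:
carry_out([
  [0,0.002,0,0,0,0],
  [0,0.0035,0,0,0,0],
  [0,0.0035,0,0,0,0],
  [0,0.0035,0,0,0,0],
  [0,0.0035,0,0,0,0],
])

```text
time: 42.55
tool_pos: [0.5659, 0.1622, 0.0501]
ee_rot: [3.141, 0.001, -3.055]
wrist_force: [-2.6, 1.5, 6.1]
width: 0.0158
finger_force: 30.0
```

Emit:
carry_out([
  [0,0,0,0,0,0],
  [0,0,0,0,0,0],
  [0,0,0,0,0,0],
  [0,0,0,0,0,0],
  [0,0,0,0,0,0],
], jaw=0.5)

```text
time: 43.05
tool_pos: [0.5662, 0.1627, 0.049]
ee_rot: [-3.141, 0.0, -3.054]
wrist_force: [0.6, -0.6, 0.5]
width: 0.0467
finger_force: 0.0
```

Emit:
carry_out([
  [0,0,-0.025,0,0,0],
  [0,0,-0.06,0,0,0],
  [0,0,-0.09,0,0,0],
  [0,0,-0.09,0,0,0],
  [0,0,-0.09,0,0,0],
])

```text
time: 43.55
tool_pos: [0.5666, 0.163, 0.1399]
ee_rot: [3.141, 0.003, -3.054]
wrist_force: [-0.6, -0.2, 0.0]
width: 0.047
finger_force: 0.0
```

```bash
python3 - <<'E'
import bench,numpy as np; s=bench.snapshot("top");np.savez("t5.npz",**s)
from plan import *
plan([])
E
python3 m.py t5.npz | head -6
```

```text
at [565.8 162.8 138.4] [-180.   -0. -175.] F [-0.6 -0.1 -0.6] w 47.1 t 43.6
yellow [351. 183.] [ 645.1 -159. ] [96.6 31. ] -13.0 [ 651.  -160.6]
steel [359. 155.] [ 736.3 -184. ] [38.6  8.7] 0.6 [ 737.  -181.8]
blue [195. 224.] [522.5 269. ] [82.8 62.7] 3.1 [521.1 267.4]
blue [158. 214.] [552.5 366.3] [158.2  38. ] 5.2 [547.9 369.1]
steel [429. 235.] [ 505.3 -368.9] [162.  61.] 8.7 [ 504.2 -369.2]
(226, 208) [0.5   0.095 0.554]
```

The cover is shut: it travelled 145 mm and met the stop. The driver has been knocked aside, so I'll re-measure it with a wider window.

```bash
cat > drv.py <<'E'
from plan import *
def drv(s):
    m=masks(s); Y=m["yellow"]; k=max(blobs(Y,50,3000),key=cv2.contourArea)
    c,wh,a,P=rect(s,k,.03)
    R=np.zeros_like(Y);x,y=k.reshape(-1,2).mean(0).astype(int);R[max(0,y-60):y+60,max(0,x-60):x+60]=1
    st=m["steel"]&R&~cv2.dilate(Y.astype(np.uint8),np.ones((2,2))).astype(bool)
    for q in blobs(st,15,400):
        c2,wh2,a2,_=rect(s,q,.015); print("steel",c2,wh2,a2)
    print("handle",c,wh,a)
E
python3 - <<'E'
from drv import *
s=dict(np.load("t5.npz"));drv(s)
from bench import get_obs
o=get_obs();print(np.round(o["joint_positions"],4).tolist(),np.round(o["tool_pos"],4).tolist())
E
```

```text
steel [ 726.2 -177.4] [61.1 10.5] -13.1
handle [ 645.1 -159. ] [96.6 31. ] -13.0
[0.184, 0.1852, 1.3455, -0.0001, 1.6111, -1.4741] [0.5658, 0.1628, 0.1384]
```

```bash
python3 - <<'E'
from drv import *
plan([(638,-157.3,150,167),(638,-157.3,4,167)])
E
```

```text
at [565.8 162.8 138.4] [-180.   -0. -175.] F [-0.6 -0.1 -0.6] w 47.1 t 43.6
(638, -157.3, 150) 1 / 2 [-0.022, -0.1625, 0.0065, 0.0, 0.0, 0.157]
(638, -157.3, 150) 2 / 2 [-0.047, -0.1575, 0.007, 0.0, 0.0, 0.157]
(638, -157.3, 4) 1 / 1 [0.0, 0.0005, 0.146, 0.0, 0.0, 0.0]
```

Emit:
carry_out([
  [-0.005,-0.035,0.001,0,0,0.035],
  [-0.01,-0.075,0.003,0,0,0.075],
  [-0.016,-0.115,0.005,0,0,0.115],
  [-0.02,-0.15,0.006,0,0,0.145],
  [-0.022,-0.1625,0.0065,0,0,0.157],
])

```text
time: 44.1
tool_pos: [0.6013, -0.0, 0.13]
ee_rot: [-3.141, -0.004, 3.068]
wrist_force: [0.2, 0.4, -0.2]
width: 0.047
finger_force: 0.0
```

Emit:
carry_out([
  [-0.01,-0.04,0.001,0,0,0.035],
  [-0.022,-0.075,0.003,0,0,0.075],
  [-0.035,-0.115,0.005,0,0,0.115],
  [-0.047,-0.1575,0.007,0,0,0.157],
  [-0.047,-0.1575,0.007,0,0,0.157],
])

```text
time: 44.6
tool_pos: [0.6376, -0.1616, 0.1228]
ee_rot: [-3.141, -0.003, 2.909]
wrist_force: [0.3, 1.1, -0.2]
width: 0.0468
finger_force: 0.0
```

```bash
python3 - <<'E'
from drv import *
from bench import *
w=snapshot("wrist");drv(w)
o=get_obs();print(np.round(o["joint_positions"],4).tolist(),np.round(o["tool_pos"],4).tolist())
plan([(638,-157.3,4,167)])
E
```

```text
Traceback (most recent call last):
  File "drv.py", line 3, in drv
    m=masks(s); Y=m["yellow"]; k=max(blobs(Y,50,3000),key=cv2.contourArea)
                                 ~~~^^^^^^^^^^^^^^^^^^^^^^^^^^^^^^^^^^^^^^
ValueError: max() iterable argument is empty
```

```bash
python3 - <<'E'
from drv import *
from bench import *
w=snapshot("wrist");Y=masks(w)["yellow"];Y[270:]=0
for k in blobs(Y,500): print(k.reshape(-1,2).mean(0).round(),rect(w,k,.03)[:3])
o=get_obs();print(np.round(o["joint_positions"],4).tolist(),np.round(o["tool_pos"],4).tolist())
plan([(638,-157.3,4,167)])
E
```

```text
[319. 199.] (array([ 643., -158.]), array([96.1, 30.2]), -12.4)
[-0.3288, 0.3431, 1.1797, 0.0016, 1.6214, -1.672] [0.6375, -0.1571, 0.1239]
at [ 637.5 -157.1  123.9] [ 1.799e+02 -1.000e-01  1.670e+02] F [ 0.2 -0.2 -0.7] w 46.8 t 44.7
(638, -157.3, 4) 1 / 1 [-0.001, -0.0005, 0.145, 0.002, -0.003, -0.001]
```

The wrist camera agrees on the handle: centre (643,-158), 96 x 30 mm, -12.4°. Grasp it.

Emit:
carry_out([
  [-0.001,0,0.045,0,0,0],
  [-0.001,0,0.09,0,0,0],
  [-0.001,0,0.125,0,0,0],
  [-0.001,-0.0005,0.14,0,0,0],
  [-0.001,-0.0005,0.145,0.002,-0.003,0],
])

```text
time: 45.2
tool_pos: [0.6378, -0.156, -0.0214]
ee_rot: [-3.141, -0.0, 2.917]
wrist_force: [-0.3, 0.2, -0.8]
width: 0.0469
finger_force: 0.0
```

Emit:
carry_out([
  [0,0,0,0,0,0],
  [0,0,0,0,0,0],
  [0,0,0,0,0,0],
  [0,0,0,0,0,0],
  [0,0,0,0,0,0],
], jaw=0)

```text
time: 45.7
tool_pos: [0.6413, -0.1584, -0.016]
ee_rot: [-3.14, 0.009, 2.915]
wrist_force: [1.4, 0.2, 5.4]
width: 0.0298
finger_force: 30.0
```

Emit:
carry_out([
  [0,0,0,0,0,0],
  [0,0,-0.01,0,0,0],
  [0,0,-0.035,0,0,0],
  [0,0,-0.07,0,0,0],
  [0,0,-0.1,0,0,0],
])

```text
time: 46.2
tool_pos: [0.6383, -0.158, 0.0819]
ee_rot: [-3.14, 0.003, 2.914]
wrist_force: [1.0, -0.2, -1.6]
width: 0.0296
finger_force: 30.0
```

Emit:
carry_out([
  [0,0,-0.03,0,0,0],
  [0,0,-0.07,0,0,0],
  [0,0,-0.11,0,0,0],
  [0,0,-0.15,0,0,0],
  [0,0,-0.18,0,0,0],
])

```text
time: 46.7
tool_pos: [0.6381, -0.1577, 0.2641]
ee_rot: [-3.139, 0.006, 2.914]
wrist_force: [0.4, 0.0, -1.9]
width: 0.0296
finger_force: 30.0
```

```bash
python3 - <<'E'
from drv import *
from bench import *
o=get_obs();print(np.round(o["joint_positions"],4).tolist(),np.round(o["tool_pos"],4).tolist())
from scipy.optimize import least_squares
D=[([1.16387,.08787,1.37206,0,1.6836],[.16434,.52432,.18014]),([0.184,0.1852,1.3455,0,1.6111],[0.5658,0.1628,0.1384]),([-0.3288,0.3431,1.1797,0,1.6214],[0.6375,-0.1571,0.1239]),(o["joint_positions"][:5],o["tool_pos"])]
def f(p):
    r=[]
    for q,T in D:
        s=q[1]+q[2]; R=p[0]+p[1]*np.sin(q[1])+p[2]*np.sin(s); z=p[3]+p[1]*np.cos(q[1])+p[2]*np.cos(s)
        r+=[R-np.sqrt(T[0]**2+T[1]**2-.0565**2),z-T[2]]
    return r
q=least_squares(f,[0,.4,.4,.1]);print(q.x.round(4),np.round(q.fun,4))
E
```

```text
[-0.3277, 0.3321, 0.9179, -0.0016, 1.885, -1.6717] [0.6381, -0.1577, 0.2641]
[-0.      0.4885  0.5038 -0.3602] [-0.003   0.002   0.0072  0.0017  0.0134  0.0001 -0.0175 -0.0038]
```

```bash
cat > fit.py <<'E'
from drv import *
from bench import *
from scipy.optimize import least_squares
import sys
o=get_obs();print(np.round(o["joint_positions"],4).tolist(),np.round(o["tool_pos"],4).tolist(),np.round(o["qvel"],3).tolist())
D=[([1.16387,.08787,1.37206,0,1.6836],[.16434,.52432,.18014]),([0.184,0.1852,1.3455,0,1.6111],[0.5658,0.1628,0.1384]),([-0.3288,0.3431,1.1797,0,1.6214],[0.6375,-0.1571,0.1239]),(o["joint_positions"][:5],o["tool_pos"])]
for v in (0,1):
  def f(p):
    r=[]
    for q,T in D:
        s=q[1]+q[2]; R=p[0]+p[1]*np.sin(q[1])+p[2]*np.sin(s)+p[4]*np.cos(s)+p[5]*np.cos(q[1]); z=p[3]+p[1]*np.cos(q[1])+p[2]*np.cos(s)-p[4]*np.sin(s)-p[5]*np.sin(q[1])
        r+=[R-np.sqrt(T[0]**2+T[1]**2-.0565**2),z-T[2]]
    return r+ [p[0]*.01,p[5] if v==0 else 0]
  q=least_squares(f,[0,.4,.4,.1,0,0]);print(q.x.round(4),np.round(q.fun,4))
E
python3 fit.py
```

```text
[-0.3277, 0.3321, 0.9179, -0.0016, 1.885, -1.6717] [0.6381, -0.1577, 0.2641] [-0.0, 0.071, -0.649, -0.0, 0.594, -0.0]
[ 4.000e-04  4.504e-01  4.979e-01 -2.133e-01  1.110e-01 -0.000e+00] [ 0.0005 -0.     -0.0008  0.      0.0004 -0.     -0.0001 -0.      0.
 -0.    ]
[ 4.000e-04  4.504e-01  4.979e-01 -2.133e-01  1.110e-01 -0.000e+00] [ 0.0005 -0.     -0.0008  0.      0.0004 -0.     -0.0001 -0.      0.
  0.    ]
```

Emit:
carry_out([
  [0,0,0,0.05,0,0],
  [0,0,0,0.1,0,0],
  [0,0,0,0.15,0,0],
  [0,0,0,0.2,0,0],
  [0,0,0,0.2,0,0],
])

```text
time: 47.2
tool_pos: [0.6381, -0.1557, 0.26]
ee_rot: [-2.94, 0.002, 2.917]
wrist_force: [-0.1, 1.4, -1.7]
width: 0.03
finger_force: 30.0
```

```bash
python3 - <<'E'
from plan import *
from bench import *
snapshot("wrist")
o=get_obs();print(np.round(o["joint_positions"],4).tolist(),np.round(o["tool_pos"],4).tolist(),o["ee_rot"].round(4).tolist(),o["width"])
E
```

```text
[-0.2128, 0.3397, 0.9306, -0.21, 1.8653, -1.6196] [0.6381, -0.1565, 0.2602] [-2.9408, 0.0023, 2.9161] 0.02973335574290627
```

```bash
cat > fk.py <<'E'
import numpy as np
from scipy.spatial.transform import Rotation as Ro
from scipy.optimize import least_squares
LO=np.array([-3.1,-.76,.27,-1.08,.17,-2.57]);HI=np.array([3.1,2.03,2.55,4.22,2.65,2.57])
a,b,e=.4504,.4979,.111
PAR=[.13,0.0565,0.0,1]
def fk(q,P=None):
    L,c0,c1,s4=P or PAR
    s=q[1]+q[2]; h=L-.2133
    Rf=Ro.from_euler("z",q[0])*Ro.from_euler("y",s); R4=Rf*Ro.from_euler("z",s4*q[3])
    w=Ro.from_euler("z",q[0]).apply([a*np.sin(q[1]),c0,h+a*np.cos(q[1])])+Rf.apply([e,0,b])+R4.apply([0,c1,0])
    R=R4*Ro.from_euler("y",q[4])*Ro.from_euler("z",np.pi/2+q[5])
    return w+R.apply([0,0,L]),R,w
def ik(T,RT,q0):
    def f(q):
        p,R,_=fk(q); return np.r_[(p-T)*5,(R.inv()*RT).as_rotvec(),1e-3*(q-q0)]
    r=least_squares(f,np.clip(q0,LO+.01,HI-.01),bounds=(LO,HI)); return r.x,np.linalg.norm(r.fun[:6])
E
python3 - <<'E'
import fk as F;from fk import *
q=[-0.2128, 0.3397, 0.9306, -0.21, 1.8653, -1.6196];T=np.array([0.6381,-0.1565,0.2602]);RT=Ro.from_euler("xyz",[-2.9408,0.0023,2.9161])
q1=[-0.3277,0.3321,0.9179,-0.0016,1.885,-1.6717];T1=np.array([0.6381,-0.1577,0.2641])
for s4 in(1,-1):
    g=lambda p:np.r_[fk(q,[p[0],p[1],p[2],s4])[0]-T,fk(q1,[p[0],p[1],p[2],s4])[0]-T1]
    r=least_squares(g,[.15,.05,0]); print(s4,r.x.round(4),np.abs(r.fun).max().round(4),(fk(q,[.1,0,0,s4])[1].inv()*RT).magnitude().round(4))
E
```

```text
Traceback (most recent call last):
AttributeError: 'float' object has no attribute 'round'
```

```bash
python3 - <<'E'
import fk as F;from fk import *
q=[-0.2128, 0.3397, 0.9306, -0.21, 1.8653, -1.6196];T=np.array([0.6381,-0.1565,0.2602]);RT=Ro.from_euler("xyz",[-2.9408,0.0023,2.9161])
q1=[-0.3277,0.3321,0.9179,-0.0016,1.885,-1.6717];T1=np.array([0.6381,-0.1577,0.2641])
for s4 in(1,-1):
    g=lambda p:np.r_[fk(q,[p[0],p[1],p[2],s4])[0]-T,fk(q1,[p[0],p[1],p[2],s4])[0]-T1]
    r=least_squares(g,[.15,.05,0]); print(s4,r.x,abs(r.fun).max(),(fk(q,[.1,0,0,s4])[1].inv()*RT).magnitude())
E
```

```text
1 [ 0.37435525  0.05871448 -0.00217941] 0.0017717265548707894 6.905876488453917e-05
-1 [-0.36560918 -0.01419721  0.07065335] 0.0029005591518015406 0.41996497791868087
```

```bash
sed -i 's/^PAR=.*/PAR=[.374,.0565,0,1]/' fk.py; cat > s.py <<'E'
from fk import *
H=np.array([[552.9,-363.4],[505.5,-370.6],[458.1,-377.9]])/1000
def Rpsi(p):
    p=np.radians(p);z=np.array([np.cos(p),np.sin(p),0]);x=np.array([0,0,1.]);return Ro.from_matrix(np.c_[x,np.cross(z,x),z])
def tgt(h,psi,z): return np.r_[H[h]+.033*np.array([np.cos(np.radians(psi)),np.sin(np.radians(psi))]),z],Rpsi(psi)
E
python3 - <<'E'
from s import *
rng=np.random.default_rng(0)
for h in (0,1,2):
  for psi in range(-180,180,20):
    best=None
    T,R=tgt(h,psi,.134);T2,_=tgt(h,psi,.225)
    for k in range(12):
        q,er=ik(T,R,rng.uniform(LO,HI))
        if er<3e-3:
            q2,er2=ik(T2,R,q)
            if er2<3e-3 and abs(q2-q).max()<.8:
                mg=min((q-LO).min(),(HI-q).min(),(q2-LO).min(),(HI-q2).min())
                if best is None or mg>best[0]: best=(mg,q,fk(q)[2])
    if best: print(h,psi,round(best[0],2),best[1].round(2),"wrist",best[2].round(2))
E
```

```text
0 -60 0.1 [-0.32  0.33  2.11  4.    1.07 -2.08] wrist [ 0.38 -0.07  0.13]
0 -40 0.3 [-0.63  0.24  2.25  3.22  0.92 -1.62] wrist [ 0.29 -0.14  0.13]
0 -20 0.33 [-0.98  0.26  2.22  2.39  1.05 -1.14] wrist [ 0.23 -0.25  0.13]
0 0 0.52 [-1.18  0.38  2.03  1.87  1.31 -0.88] wrist [ 0.21 -0.36  0.13]
0 20 0.79 [-1.23  0.54  1.76  1.57  1.57 -0.72] wrist [ 0.23 -0.48  0.13]
0 40 0.79 [-1.19  0.71  1.44  1.39  1.84 -0.61] wrist [ 0.29 -0.58  0.13]
0 60 0.51 [-1.12  0.9   1.1   1.3   2.11 -0.5 ] wrist [ 0.38 -0.66  0.13]
0 80 0.24 [-1.02  1.09  0.73  1.29  2.38 -0.38] wrist [ 0.49 -0.7   0.13]
1 -60 0.16 [-0.39  0.27  2.21  3.92  1.06 -2.02] wrist [ 0.33 -0.08  0.13]
1 -40 0.21 [-0.75  0.18  2.34  3.07  0.95 -1.53] wrist [ 0.24 -0.15  0.13]
1 -20 0.27 [-1.12  0.23  2.28  2.26  1.13 -1.09] wrist [ 0.19 -0.25  0.13]
1 0 0.48 [-1.29  0.36  2.07  1.78  1.39 -0.87] wrist [ 0.16 -0.37  0.13]
1 20 0.76 [-1.32  0.52  1.79  1.51  1.64 -0.74] wrist [ 0.19 -0.49  0.13]
1 40 0.73 [-1.27  0.69  1.48  1.34  1.89 -0.64] wrist [ 0.24 -0.59  0.13]
1 60 0.46 [-1.18  0.87  1.15  1.25  2.15 -0.55] wrist [ 0.33 -0.67  0.13]
1 80 0.2 [-1.08  1.05  0.82  1.22  2.42 -0.46] wrist [ 0.45 -0.71  0.13]
2 -60 0.24 [-0.47  0.2   2.31  3.82  1.06 -1.95] wrist [ 0.29 -0.08  0.13]
2 -40 0.14 [-0.9   0.13  2.41  2.89  0.98 -1.43] wrist [ 0.2  -0.16  0.13]
2 -20 0.23 [-1.28  0.2   2.32  2.11  1.21 -1.05] wrist [ 0.14 -0.26  0.13]
2 0 0.46 [-1.41  0.35  2.09  1.69  1.47 -0.87] wrist [ 0.12 -0.38  0.13]
2 20 0.74 [-1.41  0.51  1.81  1.44  1.71 -0.76] wrist [ 0.14 -0.49  0.13]
2 40 0.66 [-1.34  0.68  1.51  1.29  1.95 -0.67] wrist [ 0.2  -0.6   0.13]
2 60 0.41 [-1.24  0.85  1.2   1.19  2.2  -0.6 ] wrist [ 0.29 -0.67  0.13]
2 80 0.16 [-1.13  1.01  0.89  1.14  2.45 -0.54] wrist [ 0.4  -0.71  0.13]
```

```bash
python3 - <<'E'
from h import *
s=dict(np.load("top0.npz"))
ys,xs=np.mgrid[0:400,0:640];z=s["range_z"].ravel()
u=cv2.undistortPoints(np.c_[xs.ravel(),ys.ravel()].astype(float).reshape(-1,1,2),K(s),s["distortion"]).reshape(-1,2)
P=((np.c_[u,np.ones(len(u))]*z[:,None]-s["t"])@s["R"]).reshape(400,640,3)*1000
j=P[290:322,415:452].reshape(-1,3);j=j[j[:,2]>70];print("jar",j.mean(0).round(),j.max(0).round())
for nm,(a,b,c,d) in dict(pile=(275,375,485,580),purpleR=(115,255,445,590)).items():
    j=P[a:b,c:d].reshape(-1,3);j=j[(j[:,2]>8)&(j[:,2]<300)];print(nm,j.min(0).round(),j.max(0).round(),np.percentile(j[:,2],[50,95]))
E
python3 - <<'E'
import sys;sys.path.insert(0,".")
from s import *
for psi in(10,15,20,25,30):
    T,R=tgt(0,psi,.134);q,er=ik(T,R,np.array([-1.2,.5,1.8,1.6,1.5,-.75]))
    print(psi,q.round(2),fk(q)[2].round(3))
E
```

```text
jar [ 314. -380.   99.] [ 378.  -68. 1442.]
pile [ 136. -803.    8.] [ 407. -536.   52.] [30.99639217 42.24106193]
purpleR [ 458. -844.    8.] [ 873. -432.   63.] [37.09341891 53.93167048]
10 [-1.22  0.46  1.9   1.7   1.44 -0.79] [ 0.217 -0.423  0.134]
15 [-1.22  0.5   1.83  1.63  1.51 -0.76] [ 0.224 -0.452  0.134]
20 [-1.23  0.54  1.76  1.57  1.57 -0.72] [ 0.232 -0.48   0.134]
25 [-1.22  0.58  1.68  1.51  1.64 -0.69] [ 0.244 -0.508  0.134]
30 [-1.22  0.63  1.6   1.47  1.7  -0.66] [ 0.258 -0.534  0.134]
```

```bash
cat > path.py <<'E'
from s import *
from bench import get_obs
def rows(p,R,T2,R2,n=5):
    d=R.inv().apply(T2-p);r=(R.inv()*R2).as_rotvec();return np.r_[d,r]
def jpath(qf,ncall,q0=None):
    o=get_obs();q0=o["joint_positions"];p=o["tool_pos"];R=Ro.from_euler("xyz",o["ee_rot"])
    pf,Rf,_=fk(q0);print("model err",((pf-p)*1000).round(1),"rot",(Rf.inv()*R).magnitude())
    dp=p-pf
    for i in range(1,ncall+1):
        T2,R2,w=fk(q0+(qf-q0)*i/ncall);T2=T2+dp*(1-i/ncall)
        Tm,Rm,_=fk(q0+(qf-q0)*(i-.5)/ncall);Tm=Tm+dp*(1-(i-.5)/ncall)
        ax=T2-R2.apply([0,0,.033]);x=R2.apply([1,0,0])
        c=rows(p,R,T2,R2);c[:3]=(c[:3]*1000).round()/1000;c[3:]=c[3:].round(2);m=rows(p,R,Tm,Rm).round(3)
        print(i,"MID",m.tolist(),"END",c.tolist(),"deg",round(np.degrees(np.linalg.norm(c[3:])),1),"mm",round(1000*np.linalg.norm(c[:3])),"| wrist",w.round(2),"grasp",ax.round(2),"blade tip",(ax-.119*x).round(2),"butt",(ax+.04*x).round(2))
        p=p+R.apply(c[:3]);R=R*Ro.from_rotvec(c[3:])
E
python3 - <<'E'
from path import *
T,R=tgt(0,38,.134);qf,er=ik(T,R,np.array([-1.2,.7,1.4,1.4,1.8,-.6]));print("final",qf.round(2),er)
T,R=tgt(0,38,.234);qa,er=ik(T,R,qf);print("appr",qa.round(2),er)
jpath(qa,5)
E
```

```text
final [-1.2   0.7   1.47  1.4   1.81 -0.62] 9.377000502662802e-08
appr [-1.2   0.55  1.46  1.44  1.83 -0.45] 2.234801749199186e-07
model err [ 1.7 -0.3 -0.1] rot 3.161827995919016e-16
1 MID [0.013, 0.004, 0.047, -0.158, 0.084, 0.157] END [0.025, 0.01, 0.083, -0.32, 0.17, 0.33] deg 28.1 mm 87 | wrist [ 0.64 -0.22  0.54] grasp [ 0.61 -0.16  0.21] blade tip [ 0.71 -0.23  0.19] butt [ 0.58 -0.14  0.22]
2 MID [0.005, -0.006, 0.025, -0.158, 0.093, 0.177] END [0.008, -0.01, 0.038, -0.32, 0.19, 0.36] deg 29.7 mm 40 | wrist [ 0.59 -0.34  0.46] grasp [ 0.6  -0.17  0.17] blade tip [ 0.67 -0.26  0.12] butt [ 0.57 -0.14  0.18]
3 MID [-0.004, -0.005, -0.001, -0.174, 0.097, 0.189] END [-0.012, -0.007, -0.014, -0.35, 0.2, 0.37] deg 31.4 mm 20 | wrist [ 0.51 -0.45  0.38] grasp [ 0.59 -0.2   0.17] blade tip [ 0.62 -0.28  0.08] butt [ 0.58 -0.17  0.19]
4 MID [-0.006, 0.007, -0.027, -0.176, 0.113, 0.186] END [-0.016, 0.015, -0.067, -0.36, 0.24, 0.36] deg 32.2 mm 70 | wrist [ 0.4  -0.53  0.31] grasp [ 0.58 -0.26  0.19] blade tip [ 0.59 -0.31  0.08] butt [ 0.58 -0.24  0.23]
5 MID [0.003, 0.024, -0.05, -0.177, 0.135, 0.161] END [0.004, 0.045, -0.114, -0.35, 0.29, 0.31] deg 31.5 mm 123 | wrist [ 0.28 -0.57  0.23] grasp [ 0.55 -0.36  0.23] blade tip [ 0.55 -0.36  0.11] butt [ 0.55 -0.36  0.27]
```

```bash
python3 - <<'E'
from path import *
T,R=tgt(0,38,.31);qa,er=ik(T,R,np.array([-1.2,.55,1.46,1.44,1.83,-.45]));print("appr",qa.round(2),er)
jpath(qa,5)
E
```

```text
appr [-1.2   0.45  1.43  1.48  1.85 -0.32] 1.6700389255772385e-07
model err [ 1.7 -0.3 -0.1] rot 3.161827995919016e-16
1 MID [0.012, 0.004, 0.039, -0.161, 0.073, 0.172] END [0.023, 0.009, 0.067, -0.32, 0.15, 0.35] deg 28.5 mm 71 | wrist [ 0.64 -0.21  0.56] grasp [ 0.62 -0.16  0.23] blade tip [ 0.71 -0.23  0.21] butt [ 0.58 -0.14  0.23]
2 MID [0.005, -0.005, 0.017, -0.163, 0.087, 0.193] END [0.007, -0.008, 0.023, -0.33, 0.18, 0.39] deg 31.0 mm 25 | wrist [ 0.58 -0.34  0.5 ] grasp [ 0.6  -0.17  0.2 ] blade tip [ 0.67 -0.26  0.15] butt [ 0.58 -0.14  0.21]
3 MID [-0.003, -0.001, -0.007, -0.164, 0.095, 0.189] END [-0.009, -0.001, -0.027, -0.33, 0.2, 0.38] deg 31.0 mm 28 | wrist [ 0.5  -0.44  0.43] grasp [ 0.6  -0.2   0.21] blade tip [ 0.63 -0.28  0.13] butt [ 0.59 -0.17  0.24]
4 MID [-0.003, 0.011, -0.032, -0.173, 0.118, 0.184] END [-0.009, 0.021, -0.078, -0.34, 0.25, 0.36] deg 31.8 mm 81 | wrist [ 0.4  -0.52  0.37] grasp [ 0.59 -0.26  0.25] blade tip [ 0.59 -0.31  0.15] butt [ 0.59 -0.25  0.29]
5 MID [0.01, 0.024, -0.052, -0.168, 0.144, 0.16] END [0.018, 0.045, -0.119, -0.33, 0.31, 0.31] deg 31.4 mm 128 | wrist [ 0.28 -0.57  0.31] grasp [ 0.55 -0.36  0.31] blade tip [ 0.55 -0.36  0.19] butt [ 0.55 -0.36  0.35]
```

Emit:
carry_out([
  [0.006,0.002,0.02,-0.08,0.035,0.085],
  [0.012,0.004,0.038,-0.16,0.073,0.172],
  [0.018,0.007,0.053,-0.24,0.112,0.262],
  [0.023,0.009,0.067,-0.32,0.15,0.35],
  [0.023,0.009,0.067,-0.32,0.15,0.35],
])

```text
time: 47.75
tool_pos: [0.6126, -0.1604, 0.1899]
ee_rot: [3.044, -0.135, 2.552]
wrist_force: [0.2, 0.5, -2.1]
width: 0.0298
finger_force: 30.0
```

Emit:
carry_out([
  [0.003,-0.002,0.009,-0.08,0.043,0.095],
  [0.005,-0.005,0.017,-0.163,0.087,0.193],
  [0.006,-0.007,0.02,-0.246,0.133,0.29],
  [0.007,-0.008,0.023,-0.33,0.18,0.39],
  [0.007,-0.008,0.023,-0.33,0.18,0.39],
])

```text
time: 48.25
tool_pos: [0.6021, -0.1586, 0.1689]
ee_rot: [2.802, -0.393, 2.205]
wrist_force: [-0.9, 0.1, -2.9]
width: 0.0298
finger_force: 30.0
```

Emit:
carry_out([
  [-0.001,0,-0.003,-0.08,0.047,0.094],
  [-0.003,-0.001,-0.007,-0.164,0.095,0.189],
  [-0.006,-0.001,-0.016,-0.246,0.147,0.284],
  [-0.009,-0.001,-0.027,-0.33,0.2,0.38],
  [-0.009,-0.001,-0.027,-0.33,0.2,0.38],
])

```text
time: 48.75
tool_pos: [0.6054, -0.1779, 0.1896]
ee_rot: [2.633, -0.73, 1.898]
wrist_force: [-0.4, -0.4, -3.3]
width: 0.0298
finger_force: 30.0
```

```bash
python3 - <<'E'
from path import *
o=get_obs();print(o["joint_positions"].round(3),round(o["width"],4),o["time"])
T,R=tgt(0,38,.31);qa,er=ik(T,R,np.array([-1.2,.45,1.43,1.48,1.85,-.32]))
jpath(qa,2)
E
```

```text
[-0.807  0.402  1.232  0.798  1.856 -0.843] 0.0298 48.75
model err [-1.7  0.7 -0.2] rot 5.92696905556484e-16
1 MID [-0.002, 0.011, -0.031, -0.17, 0.118, 0.185] END [-0.008, 0.021, -0.076, -0.34, 0.25, 0.36] deg 31.8 mm 79 | wrist [ 0.4  -0.52  0.37] grasp [ 0.59 -0.26  0.25] blade tip [ 0.59 -0.31  0.15] butt [ 0.59 -0.25  0.29]
2 MID [0.011, 0.025, -0.052, -0.166, 0.145, 0.162] END [0.019, 0.046, -0.119, -0.33, 0.31, 0.31] deg 31.4 mm 129 | wrist [ 0.28 -0.57  0.31] grasp [ 0.55 -0.36  0.31] blade tip [ 0.55 -0.36  0.19] butt [ 0.55 -0.36  0.35]
```

Tracking matches the model.

Emit:
carry_out([
  [-0.001,0.005,-0.014,-0.085,0.058,0.092],
  [-0.002,0.011,-0.031,-0.17,0.118,0.185],
  [-0.005,0.016,-0.053,-0.255,0.184,0.273],
  [-0.008,0.021,-0.076,-0.34,0.25,0.36],
  [-0.008,0.021,-0.076,-0.34,0.25,0.36],
])

```text
time: 49.25
tool_pos: [0.6064, -0.2373, 0.2413]
ee_rot: [2.52, -1.135, 1.617]
wrist_force: [-0.0, 0.3, -2.0]
width: 0.0303
finger_force: 30.0
```

Emit:
carry_out([
  [0.005,0.012,-0.025,-0.083,0.07,0.082],
  [0.011,0.025,-0.052,-0.166,0.145,0.162],
  [0.015,0.035,-0.085,-0.248,0.227,0.236],
  [0.019,0.046,-0.119,-0.33,0.31,0.31],
  [0.019,0.046,-0.119,-0.33,0.31,0.31],
])

```text
time: 49.75
tool_pos: [0.5795, -0.3423, 0.3108]
ee_rot: [0.544, -1.569, -3.026]
wrist_force: [0.1, -0.3, -3.0]
width: 0.0294
finger_force: 30.0
```

```bash
python3 - <<'E'
from drv import *
from bench import *
o=get_obs();print(o["joint_positions"].round(3),round(o["width"],4),o["time"],o["tool_pos"].round(4),Ro.from_euler("xyz",o["ee_rot"]).as_matrix().round(3).tolist())
t=snapshot("top");s=snapshot("side")
np.savez("tA.npz",**t);np.savez("sA.npz",**s)
cv2.imwrite("pics/a1.png",np.hstack([cv2.resize(t["img"][170:300,360:500],(400,371)),cv2.resize(s["img"][150:320,230:450],(400,309)) [:,:].copy() if 0 else cv2.resize(s["img"][140:326,240:440],(400,371))])[:,:,::-1])
# depth points on the yellow handle, both views
for n,im in(("top",t),("side",s)):
    ys,xs=np.where(masks(im)["yellow"]);z=im["range_z"][ys,xs]
    u=cv2.undistortPoints(np.c_[xs,ys].astype(float).reshape(-1,1,2),K(im),np.array(im["distortion"])).reshape(-1,2)
    P=((np.c_[u,np.ones(len(u))]*z[:,None]-im["t"])@im["R"])*1000
    m=(np.hypot(*(P[:,:2]-[553,-363]).T)<80)&(P[:,2]>100);P=P[m];print(n,m.sum(),np.percentile(P,[5,50,95],axis=0).round(0).tolist())
E
```

```text
[-1.2    0.439  1.443  1.482  1.846 -0.324] 0.0294 49.75 [ 0.5795 -0.3423  0.3108] [[-0.002, 0.613, 0.79], [-0.0, -0.79, 0.613], [1.0, 0.001, 0.002]]
top 115 [[539.0, -370.0, 303.0], [552.0, -352.0, 352.0], [568.0, -343.0, 357.0]]
side 198 [[537.0, -378.0, 282.0], [544.0, -370.0, 334.0], [561.0, -358.0, 351.0]]
```

View pics/a1.png

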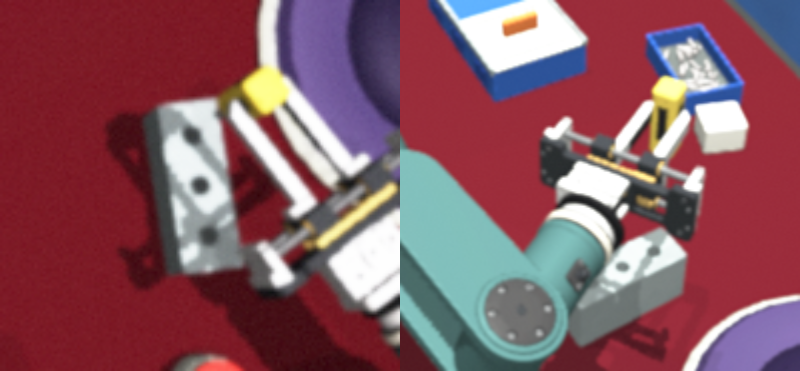

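The driver is upright in the gripper: butt at about (453,201) in the top image, and the handle looks vertical in the side view. Next I'll measure the axis and tilt.

```bash
python3 - <<'E'
from drv import *
from bench import *
t=dict(np.load("tA.npz"));sd=dict(np.load("sA.npz"))
w=snapshot("wrist");C=-w["R"].T@w["t"];print("wrist cam",C.round(3))
# top: brightest yellow = butt face
h=cv2.cvtColor(t["img"],cv2.COLOR_RGB2HSV).astype(int);m=(h[...,0]>20)&(h[...,0]<36)&(h[...,1]>100)&(h[...,2]>215);m[:,:440]=0;m[:,470:]=0;m[:185]=0;m[225:]=0
for k in blobs(m,15): print("butt z=.354",rect(t,k,.354)[:3],cv2.contourArea(k), k.reshape(-1,2).mean(0))
# wrist view: yellow & steel near driver
h=masks(w)
ys,xs=np.mgrid[0:400,0:640];z=w["range_z"].ravel()
u=cv2.undistortPoints(np.c_[xs.ravel(),ys.ravel()].astype(float).reshape(-1,1,2),K(w),np.array(w["distortion"])).reshape(-1,2)
P=((np.c_[u,np.ones(len(u))]*z[:,None]-w["t"])@w["R"])*1000
m=(np.hypot(*(P[:,:2]-[553,-363]).T)<35)&(P[:,2]>160)&(z>0);Q=P[m];px=np.c_[xs.ravel(),ys.ravel()][m]
print("wrist pts",m.sum())
for a in range(160,380,15):
    q=Q[(Q[:,2]>=a)&(Q[:,2]<a+15)]
    if len(q)>20: print(a,len(q),np.median(q,0).round(1),np.ptp(q,axis=0).round())
cv2.imwrite("pics/wA.png",w["img"][:,:,::-1])
E
```

```text
wrist cam [ 0.42  -0.465  0.388]
butt z=.354 (array([ 555.4, -361.3]), array([30.1, 29. ]), -45.1) 141.5 [452.84615385 200.87179487]
wrist pts 12067
205 22 [ 553.4 -361.2  219.2] [8. 8. 4.]
220 339 [ 552.8 -362.2  227.6] [ 8.  9. 15.]
235 250 [ 552.5 -362.3  240.3] [ 8.  8. 11.]
265 230 [ 544.6 -369.4  278.8] [21. 25.  5.]
280 1517 [ 543.5 -368.7  287.7] [22. 29. 15.]
295 1789 [ 543.2 -368.8  303.3] [38. 40. 15.]
310 3490 [ 543.  -369.3  320.4] [54. 58. 15.]
325 1950 [ 543.2 -368.9  332.7] [25. 28. 15.]
340 2480 [ 545.5 -366.7  349.2] [36. 36. 15.]
```

View pics/wA.png

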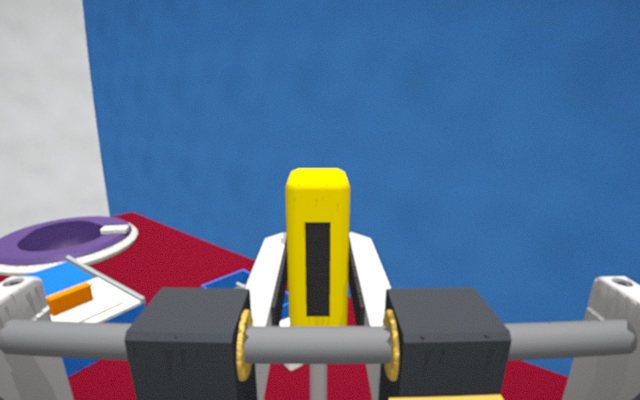

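The wrist view shows the handle vertical: its face stays at (543,-369) along its length, with the blade below it at column 318. The axis is near (555.4,-360.8), and hole 0 is at (552.9,-363.4). I'll shift about 3.5 mm back along the tool and lower to just above the hole.

Emit:
carry_out([
  [-0.02,0,-0.0035,0,0,0],
  [-0.045,0.0005,-0.0035,0,0,0],
  [-0.07,0.0005,-0.0035,0,0,0],
  [-0.09,0.0005,-0.0035,0,0,0],
  [-0.095,0.0005,-0.0035,0,0,0],
])

```text
time: 50.4
tool_pos: [0.5785, -0.3418, 0.2138]
ee_rot: [-0.991, -1.566, -1.487]
wrist_force: [0.6, 0.1, -2.0]
width: 0.0297
finger_force: 30.0
```

```bash
cat > ax.py <<'E'
from drv import *
from bench import *
t=snapshot("top");w=snapshot("wrist");o=get_obs();T=o["tool_pos"]*1000;R=Ro.from_euler("xyz",o["ee_rot"])
print("tcp",T.round(1),"x",R.as_matrix()[:,0].round(3),"w",round(o["width"],4),"F",o["wrist_force"].round(1),"t",o["time"])
zb=(T[2]+43)/1000
h=cv2.cvtColor(t["img"],cv2.COLOR_RGB2HSV).astype(int);m=(h[...,0]>20)&(h[...,0]<36)&(h[...,1]>100)&(h[...,2]>215);m[:,:415]=0;m[:,470:]=0;m[:185]=0;m[235:]=0
for k in blobs(m,15): print("butt",rect(t,k,zb)[:3])
ys,xs=np.mgrid[0:400,0:640];z=w["range_z"].ravel()
u=cv2.undistortPoints(np.c_[xs.ravel(),ys.ravel()].astype(float).reshape(-1,1,2),K(w),np.array(w["distortion"])).reshape(-1,2)
P=((np.c_[u,np.ones(len(u))]*z[:,None]-w["t"])@w["R"])*1000
for a,b,r in((T[2]-115,T[2]-62,9),(T[2]-40,T[2]+35,26)):
    m=(np.hypot(*(P[:,:2]-(T-R.apply([0,0,30]))[:2]).T)<r)&(P[:,2]>max(a,85))&(P[:,2]<b)&(z>0)
    if m.sum()>20: print("blade/handle face",m.sum(),np.median(P[m],0).round(1))
E
python3 ax.py
```

```text
tcp [ 578.4 -342.8  216.1] x [-0.002 -0.003  1.   ] w 0.0297 F [-0.6  0.7 -1.7] t 50.5
butt (array([ 553.9, -360.5]), array([29.9, 29.5]), 34.5)
blade/handle face 609 [ 550.4 -363.7  135.5]
blade/handle face 8891 [ 541.5 -370.8  221.2]
```

Emit:
carry_out([
  [0,0.001,-0.002,0,0,0],
  [0,0.001,-0.002,0,0,0],
  [-0.01,0.001,-0.002,0,0,0],
  [-0.02,0.001,-0.002,0,0,0],
  [-0.025,0.001,-0.002,0,0,0],
])

```text
time: 51.0
tool_pos: [0.5763, -0.3459, 0.1895]
ee_rot: [-0.785, -1.565, -1.698]
wrist_force: [0.1, 0.7, -2.7]
width: 0.0296
finger_force: 30.0
```

Emit:
carry_out([
  [-0.005,0,0,0,0,0],
  [-0.01,0,0,0,0,0],
  [-0.015,0,0,0,0,0],
  [-0.02,0,0,0,0,0],
  [-0.025,0,0,0,0,0],
])

```text
time: 51.5
tool_pos: [0.5766, -0.3461, 0.1658]
ee_rot: [-0.399, -1.566, -2.084]
wrist_force: [-0.4, 0.2, -1.7]
width: 0.0296
finger_force: 30.0
```

```bash
python3 ax.py
```

```text
tcp [ 576.5 -345.9  165.2] x [-0.001 -0.005  1.   ] w 0.0296 F [-0.5  0.3 -2. ] t 51.6
butt (array([ 553.4, -365.7]), array([30.3, 29.3]), -44.9)
blade/handle face 326 [ 548.4 -367.2   91.9]
blade/handle face 8718 [ 539.4 -374.2  170.8]
```

The blade is in the hole with no side force. Continue down.

Emit:
carry_out([
  [-0.006,0,0,0,0,0],
  [-0.012,0,0,0,0,0],
  [-0.017,0,0,0,0,0],
  [-0.021,0,0,0,0,0],
  [-0.023,0,0,0,0,0],
])

```text
time: 52.1
tool_pos: [0.5766, -0.3458, 0.1425]
ee_rot: [-0.559, -1.566, -1.923]
wrist_force: [0.3, 0.9, -1.9]
width: 0.0299
finger_force: 30.0
```

Emit:
carry_out([
  [-0.001,0,0,0,0,0],
  [-0.002,0,0,0,0,0],
  [-0.003,0,0,0,0,0],
  [-0.004,0,0,0,0,0],
  [-0.004,0,0,0,0,0],
])

```text
time: 52.6
tool_pos: [0.5766, -0.3459, 0.1391]
ee_rot: [-0.43, -1.566, -2.053]
wrist_force: [0.0, -0.2, -1.6]
width: 0.0297
finger_force: 30.0
```

Emit:
carry_out([
  [-0.001,0,0,0,0,0],
  [-0.002,0,0,0,0,0],
  [-0.002,0,0,0,0,0],
  [-0.002,0,0,0,0,0],
  [-0.002,0,0,0,0,0],
])

```text
time: 53.1
tool_pos: [0.5766, -0.346, 0.1372]
ee_rot: [-0.402, -1.566, -2.08]
wrist_force: [-0.3, 0.2, -2.3]
width: 0.0295
finger_force: 30.0
```

```bash
python3 ax.py
```

```text
tcp [ 576.6 -345.9  137.1] x [-0.002 -0.004  1.   ] w 0.0297 F [-0.1 -0.  -2.6] t 53.2
butt (array([ 552.1, -365.3]), array([29.2, 29.1]), -55.5)
blade/handle face 8654 [ 539.5 -374.3  143. ]
```

Emit:
carry_out([
  [-0.001,0,0,0,0,0],
  [-0.002,0,0,0,0,0],
  [-0.002,0,0,0,0,0],
  [-0.002,0,0,0,0,0],
  [-0.002,0,0,0,0,0],
])

```text
time: 53.7
tool_pos: [0.5766, -0.3459, 0.1351]
ee_rot: [-0.427, -1.566, -2.055]
wrist_force: [-0.8, -0.0, -1.3]
width: 0.0297
finger_force: 30.0
```

Emit:
carry_out([
  [-0.001,0,0,0,0,0],
  [-0.002,0,0,0,0,0],
  [-0.002,0,0,0,0,0],
  [-0.002,0,0,0,0,0],
  [-0.002,0,0,0,0,0],
])

```text
time: 54.2
tool_pos: [0.5767, -0.3459, 0.1331]
ee_rot: [-0.424, -1.566, -2.058]
wrist_force: [0.4, 0.7, -2.4]
width: 0.0298
finger_force: 30.0
```

Emit:
carry_out([
  [-0.001,0,0,0,0,0],
  [-0.001,0,0,0,0,0],
  [-0.001,0,0,0,0,0],
  [-0.001,0,0,0,0,0],
  [-0.001,0,0,0,0,0],
])

```text
time: 54.7
tool_pos: [0.5767, -0.346, 0.1322]
ee_rot: [-0.389, -1.566, -2.093]
wrist_force: [-0.2, 0.5, -2.1]
width: 0.0294
finger_force: 30.0
```

Emit:
carry_out([
  [-0.001,0,0,0,0,0],
  [-0.0015,0,0,0,0,0],
  [-0.0015,0,0,0,0,0],
  [-0.0015,0,0,0,0,0],
  [-0.0015,0,0,0,0,0],
])

```text
time: 55.2
tool_pos: [0.5766, -0.346, 0.1322]
ee_rot: [-0.029, -1.565, -2.453]
wrist_force: [-0.7, 1.6, 4.3]
width: 0.0296
finger_force: 30.0
```

Emit:
carry_out([
  [-0.001,0,0,0,0,0],
  [-0.0015,0,0,0,0,0],
  [-0.0015,0,0,0,0,0],
  [-0.0015,0,0,0,0,0],
  [-0.0015,0,0,0,0,0],
])

```text
time: 55.7
tool_pos: [0.5765, -0.346, 0.1322]
ee_rot: [0.168, -1.562, -2.649]
wrist_force: [-1.9, 0.2, 7.8]
width: 0.0296
finger_force: 30.0
```

```bash
python3 ax.py
```

```text
tcp [ 576.5 -345.9  132.2] x [-0.008 -0.004  1.   ] w 0.0297 F [-1.   0.5  8.2] t 55.8
butt (array([ 551.9, -365.1]), array([29.5, 29. ]), 37.6)
blade/handle face 8698 [ 539.4 -374.4  138. ]
```

Seated: upward force, no further travel. Unload, open, back off, then raise.

Emit:
carry_out([
  [0.001,0,0,0,0,0],
  [0.0025,0,0,0,0,0],
  [0.0025,0,0,0,0,0],
  [0.0025,0,0,0,0,0],
  [0.0025,0,0,0,0,0],
])

```text
time: 56.3
tool_pos: [0.5767, -0.346, 0.1321]
ee_rot: [-0.271, -1.565, -2.212]
wrist_force: [-0.8, 0.2, 5.6]
width: 0.0299
finger_force: 30.0
```

Emit:
carry_out([
  [0,0,0,0,0,0],
  [0,0,0,0,0,0],
  [0,0,0,0,0,0],
  [0,0,0,0,0,0],
  [0,0,0,0,0,0],
], jaw=0.6)

```text
time: 56.8
tool_pos: [0.5766, -0.3459, 0.1312]
ee_rot: [-0.57, -1.566, -1.913]
wrist_force: [0.4, -0.9, 0.1]
width: 0.0558
finger_force: 0.0
```

Emit:
carry_out([
  [0,0,-0.01,0,0,0],
  [0,0,-0.025,0,0,0],
  [0,0,-0.04,0,0,0],
  [0,0,-0.06,0,0,0],
  [0,0,-0.065,0,0,0],
])

```text
time: 57.3
tool_pos: [0.5233, -0.3885, 0.1314]
ee_rot: [-0.272, -1.567, -2.214]
wrist_force: [-0.0, -0.5, 0.6]
width: 0.0567
finger_force: 0.0
```

Emit:
carry_out([
  [0.02,0,0,0,0,0],
  [0.05,0,0,0,0,0],
  [0.09,0,0,0,0,0],
  [0.12,0,0,0,0,0],
  [0.13,0,0,0,0,0],
])

```text
time: 57.8
tool_pos: [0.5247, -0.3871, 0.2651]
ee_rot: [1.079, -1.565, 2.721]
wrist_force: [-0.8, -0.1, -0.4]
width: 0.0567
finger_force: 0.0
```

Emit:
carry_out([
  [0.02,0,-0.02,0,0,0],
  [0.04,0,-0.04,0,0,0],
  [0.06,0,-0.06,0,0,0],
  [0.06,0,-0.06,0,0,0],
  [0.06,0,-0.06,0,0,0],
])

```text
time: 58.3
tool_pos: [0.4773, -0.4235, 0.3196]
ee_rot: [-0.757, -1.566, -1.726]
wrist_force: [-0.4, 0.5, 0.6]
width: 0.056
finger_force: 0.0
```

```bash
python3 - <<'E'
from drv import *
from bench import *
t=snapshot("top");s=snapshot("side");np.savez("tF.npz",**t)
cv2.imwrite("pics/fin.png",np.hstack([cv2.resize(t["img"][90:325,140:480],(460,318)),cv2.resize(s["img"][110:330,240:475],(340,318))])[:,:,::-1])
h=cv2.cvtColor(t["img"],cv2.COLOR_RGB2HSV).astype(int);m=(h[...,0]>20)&(h[...,0]<36)&(h[...,1]>100)&(h[...,2]>215);m[:,:415]=0;m[:,470:]=0;m[:185]=0;m[240:]=0
for k in blobs(m,15):
    print("butt",rect(t,k,.175)[:3])
m=masks(t)["orange"]|((h[...,0]>8)&(h[...,0]<30)&(h[...,1]>120)&(h[...,2]>120));m[:,260:]=0;m[:170]=0;m[250:]=0;m[:,:195]=0
for k in blobs(m,20): print("bar",rect(t,k,.098)[:3])
plan([])
E
```

```text
butt (array([ 553.5, -364.1]), array([30. , 29.2]), 45.0)
bar (array([566.3, 158.5]), array([59.8, 13.3]), 2.7)
at [ 477.8 -422.6  319. ] [-47.6 -89.6 -94.6] F [0.1 0.1 0.6] w 56.5 t 58.4
```

View pics/fin.png

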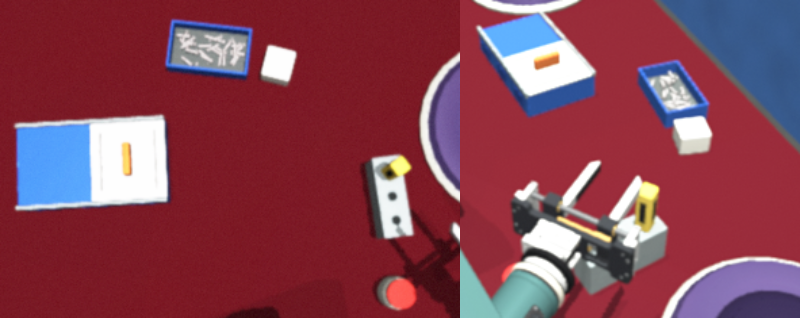

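The final view shows the cover shut (bar at y ≈ 160, 145 mm between stops), the table clear of hinges, and the driver upright in hole 0 with its butt over the hole at (553,-364). The tray, foam and jar have not moved.

```bash
python3 -c "
from bench import *
print(close_job())"
```

```text
the job is handed in; nothing more can be done
None
```

The job is handed in: all four hinge arms are in the box with the cover fully shut, and the one driver present stands upright in a holder hole; no judging result was returned.

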